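# Load the module case and lock it

### The job

Lift the orange transit block out of the case and stand it in the blue tray, then slide every plug-in module standing on the bench down into a bay of the grey case until it is fully home, one to a bay, any free bay. Then swing the red retaining bar across them until it seats in its end detent, and finally push the brass cap straight down the shaft over the bar's end until it rests on the bar. Leave the meter, the screwdriver and the white board where they are.

Things in the scene. Friction and masses are not known exactly. Their poses are not given: they have to be found in the camera images.
- module1_mid (a point): plug-in circuit module, red handle, standing on its foot; may be absent. White box 100 (x) x 36 (y) x 42 mm high, its lowest 12 mm tapered inwards by 4 mm a side; on its top centre an upright handle fin to grip, 44 (x) x 12 (y) x 34 mm high; 76 mm high in all, 0.28 to 0.46 kg, heavy foot. Point: on its upright axis, 38 mm above its underside (4 mm below the box top). x: length. Fits either way round.
- module2_mid (a point): plug-in circuit module, blue handle, standing on its foot; may be absent. White box 100 (x) x 36 (y) x 42 mm high, its lowest 12 mm tapered inwards by 4 mm a side; on its top centre an upright handle fin to grip, 44 (x) x 12 (y) x 34 mm high; 76 mm high in all, 0.28 to 0.46 kg, heavy foot. Point: on its upright axis, 38 mm above its underside (4 mm below the box top). x: length. Fits either way round.
- module3_mid (a point): plug-in circuit module, yellow handle, standing on its foot; may be absent. White box 100 (x) x 36 (y) x 42 mm high, its lowest 12 mm tapered inwards by 4 mm a side; on its top centre an upright handle fin to grip, 44 (x) x 12 (y) x 34 mm high; 76 mm high in all, 0.28 to 0.46 kg, heavy foot. Point: on its upright axis, 38 mm above its underside (4 mm below the box top). x: length. Fits either way round.
- module4_mid (a point): plug-in circuit module, green handle, standing on its foot; may be absent. White box 100 (x) x 36 (y) x 42 mm high, its lowest 12 mm tapered inwards by 4 mm a side; on its top centre an upright handle fin to grip, 44 (x) x 12 (y) x 34 mm high; 76 mm high in all, 0.28 to 0.46 kg, heavy foot. Point: on its upright axis, 38 mm above its underside (4 mm below the box top). x: length. Fits either way round.
- block_mid (a point): orange transit block, of exactly a module's shape and sizes (point, fin and axes as for a module), 0.25 kg; at the start it is home in bay 3
- tray: low open blue tray fixed to the bench, 160 (x) x 100 (y) x 20 mm high, walls and floor 5 mm thick; origin under its centre, z up
- case: grey case, 124 (x) x 296 (y) x 50 mm high, fixed to the bench, with four bays side by side along y. Origin under its middle; x points away from the robot, y towards the bar's hinge, z up. The bar's hinge stands at x -40, y +112 mm, the shaft at x -40, y -112 mm.
- bay1 (a point): bay 1, centre of its mouth at the case's rim, 50 mm above the bench (case y -69 mm; axes as the case). A rectangular pocket 103 (x) x 39 (y) mm, 42 mm deep. A module stands upright in it; when home its box top is flush with the rim and its point 4 mm below this one.
- bay2 (a point): bay 2, centre of its mouth at the case's rim, 50 mm above the bench (case y -23 mm; axes as the case). A rectangular pocket 103 (x) x 39 (y) mm, 42 mm deep. A module stands upright in it; when home its box top is flush with the rim and its point 4 mm below this one.
- bay3 (a point): bay 3, centre of its mouth at the case's rim, 50 mm above the bench (case y 23 mm; axes as the case). A rectangular pocket 103 (x) x 39 (y) mm, 42 mm deep. A module stands upright in it; when home its box top is flush with the rim and its point 4 mm below this one.
- bay4 (a point): bay 4, centre of its mouth at the case's rim, 50 mm above the bench (case y 69 mm; axes as the case). A rectangular pocket 103 (x) x 39 (y) mm, 42 mm deep. A module stands upright in it; when home its box top is flush with the rim and its point 4 mm below this one.
- bar (a joint): red retaining bar swinging level: 0 = out towards the robot, 1.1 rad = end stop, lying across the module tops with its forked end round the shaft; grows anticlockwise from above. Starts at 0; a spring holds it there (2 to 3 N at the knob) up to dead centre at 0.6, then snaps it on to the stop and holds it. 16 mm wide, 55 to 61 mm above the bench: passes over modules that are home, strikes others.
- bar_hinge (a point): the bar's upright hinge axis, on the near edge of the case, 58 mm above the bench
- bar_knob (a point): middle of the yellow upright round knob on the bar, 16 mm thick, reaching from 61 to 97 mm above the bench, 120 mm from the hinge axis; the point is 79 mm above the bench. Its x runs along the bar away from the hinge; y is the way the knob moves as the joint value grows.
- shaft_top (a point): top of the plain upright steel shaft on the near edge of the case, 96 mm above the bench, 224 mm from the hinge axis, 35 mm above the bar's top. 12 mm thick, its top 6 mm tapered; from 14 mm below the top it grows fuller (17 mm over two sprung flats): there the cap bites. Axes as the case.
- cap_mid (a point): brass push-on locking cap (push nut with closed hub), standing hub up. Toothed flange 61 mm across, 5 mm high; hub 34 mm across, 44 mm high in all, 0.06 kg; 15 mm hole from below, 38 mm deep. Point: on its axis, 22 mm above its underside. On the shaft it stops loosely some 18 mm above the bar; 8 to 15 N straight down presses it on to the bar, where it stays, its point 13 mm below shaft_top.
- meter: yellow hand-held meter, 170 x 85 x 35 mm, lying on the bench; origin under its centre. Not part of the job: leave it alone.
- screwdriver: green-handled screwdriver, 200 mm long, lying on the bench. Not part of the job: leave it alone.
- breadboard: white prototyping board, 165 x 55 x 9 mm, lying on the bench; origin under its centre. Not part of the job: leave it alone.

How it is judged (in metres and radians):
On the way, in this order (a step that is already met when the one before it is completed fails the run):
1. the block stands in the tray and every module present is home in a bay (((horizontal distance between module1_mid and bay1 below 0.004 m and z of module1_mid in the frame of bay1 below -0.001 m) or (horizontal distance between module1_mid and bay2 below 0.004 m and z of module1_mid in the frame of bay2 below -0.001 m) or (horizontal distance between module1_mid and bay3 below 0.004 m and z of module1_mid in the frame of bay3 below -0.001 m) or (horizontal distance between module1_mid and bay4 below 0.004 m and z of module1_mid in the frame of bay4 below -0.001 m)) and ((horizontal distance between module2_mid and bay1 below 0.004 m and z of module2_mid in the frame of bay1 below -0.001 m) or (horizontal distance between module2_mid and bay2 below 0.004 m and z of module2_mid in the frame of bay2 below -0.001 m) or (horizontal distance between module2_mid and bay3 below 0.004 m and z of module2_mid in the frame of bay3 below -0.001 m) or (horizontal distance between module2_mid and bay4 below 0.004 m and z of module2_mid in the frame of bay4 below -0.001 m)) and ((horizontal distance between module3_mid and bay1 below 0.004 m and z of module3_mid in the frame of bay1 below -0.001 m) or (horizontal distance between module3_mid and bay2 below 0.004 m and z of module3_mid in the frame of bay2 below -0.001 m) or (horizontal distance between module3_mid and bay3 below 0.004 m and z of module3_mid in the frame of bay3 below -0.001 m) or (horizontal distance between module3_mid and bay4 below 0.004 m and z of module3_mid in the frame of bay4 below -0.001 m)) and ((horizontal distance between module4_mid and bay1 below 0.004 m and z of module4_mid in the frame of bay1 below -0.001 m) or (horizontal distance between module4_mid and bay2 below 0.004 m and z of module4_mid in the frame of bay2 below -0.001 m) or (horizontal distance between module4_mid and bay3 below 0.004 m and z of module4_mid in the frame of bay3 below -0.001 m) or (horizontal distance between module4_mid and bay4 below 0.004 m and z of module4_mid in the frame of bay4 below -0.001 m)) and horizontal distance between block_mid and tray below 0.04 m and z of block_mid in the frame of tray below 0.048 m and angle between block_mid's own z axis and vertical below 0.1 rad), for 0.2 s.
2. the bar is seated in its end detent (value of joint bar above 1.05 rad), for 0.2 s.
3. the cap is pressed down the shaft on to the bar (horizontal distance between cap_mid and shaft_top below 0.004 m and z of cap_mid in the frame of shaft_top below -0.01 m and angle between cap_mid's own z axis and vertical below 0.08 rad), for 0.2 s.
At the end, for the whole second after the job is handed in: The block stands in the tray, within 40 mm of its centre; every module present stands in a bay, within 4 mm of its centre and 3 mm of fully down; the bar is within 0.05 rad of its end stop; the cap is upright on the shaft, within 4 mm of its axis and 3 mm of resting on the bar, at rest (all of step 1 and all of step 3 and angle between each of module1_mid, module2_mid, module3_mid, module4_mid's own z axis and vertical below 0.06 rad and value of joint bar above 1.05 rad and linear speed of cap below 0.02 m/s); the robot touches nothing.
It fails at once if the meter is pushed more than 3 cm (distance of meter from where it was at the start of the episode above 0.03 m).
It fails at once if the screwdriver is pushed more than 3 cm (distance of screwdriver from where it was at the start of the episode above 0.03 m).
It fails at once if the breadboard is pushed more than 3 cm (distance of breadboard from where it was at the start of the episode above 0.03 m).
Of module1, module2, module3, module4 only 2 to 4 are there at a start; the rules pass over those that are not, and their reading is None.
At some moment in a run one of module1, module2, module3, module4, cap may be knocked a few centimetres aside while the robot is not near it.
It also fails if it takes over 210 s, if anything falls off the work surface, if the arm or the gripper's body presses on something with over 40 N, if the wrist force passes 120 N, or if a joint passes its speed limit or range.

### The arm

A 7-joint arm with a two-finger parallel gripper is mounted at the origin on the work surface. World frame = base frame: x ahead of the robot, y to its left, z up, the work surface at z = 0. Lengths are in m, angles in degrees, forces in N, time in s.
With the tool pointing down it reaches from about 0.425 to 1.025 m from the base axis. Payload 9.4 kg.
Tool frame: the origin (TCP) lies at the very end of the fingers, on their centre line; the grasp point (between the pads) lies 19 mm behind it; z points along the fingers, y is the direction in which the jaws open and shut (so a half turn about z gives the same grasp; the last joint's range is limited). The gripper opens to 85 mm and grips with 20 to 120 N. Pads are 22 mm wide; open, the fingers measure 114 mm over their backs; the gripper's body (76 mm by 85 mm) begins 54 mm behind the grasp point. The pads swing forward as they close: fully open they stand 13 mm farther back than shut.
Start: joints at [-78.707, 34.337, -0.143, 91.639, 0.103, 54.024, -4.572], TCP at [0.196, 0.698, 0.231] pointing down, gripper open.
Joint ranges: [-147.43, 147.43], [-19.82, 112.94], [-74.19, 73.91], [6.32, 146.72], [-59.91, 239.91], [6.04, 106.73], [-150.56, 150.56]. Speed limits (degrees/s): [127.2, 127.2, 172.46, 172.46, 180, 180, 180].

### API

Orientations are given as a 3x3 rotation matrix whose columns are the frame's x, y, z axes.
In Python, from cell import manip gives the robot as it stands.
- The arm moves only by the shell command python3 -m inch 'ROWS' [FORCE]. ROWS is JSON, a list that holds one entry, the list of rows, each a list of 7 numbers: the shift along the tool's x, y, z in m, then the turn, a rotation vector about the tool's x, y, z in degrees, then the opening, from 0 (shut) to 1 (fully open). A call has exactly 8 rows; each row shifts and turns the commanded pose from where the row before left it, along the tool's axes as they then stand; what a row does not reach is not made up. A row lasts 1/8 s, in which the tool goes at most 62.5 mm and 10.7 degrees, less where a joint would pass 70% of its speed; a pose out of reach is approached as far as the arm can. A call with a gripper value outside its range is refused whole. The fingers move at their own pace and stop on an object; FORCE is the grip in N (left out, the last holds). Time passes only in rows, so rows that do not move let the fingers close, or fill a call up. It gives the time, the measured TCP pose, the force and the opening at its end, in the units of the state.
- manip.read_state(): the state, without advancing time (a new reading comes with each control period).
- manip.read_camera(name): name is "side" or "top"; returns a dict with "frame" (480x640x3 uint8, blue, green, red), "range_z" (480x640 float32, m along the optical axis (not along the pixel's ray), 0 where there is no reading), "intrinsics" (3x3 intrinsics, pixels), "rvec" (rotation vector, rad) and "tvec" (3), from world to camera coordinates, as OpenCV has them. Camera axes: x right, y down, z forward; pixel columns grow to the right and rows downward; lengths in m; the calibration is good to about 2 mm. A picture is of the moment at which its call begins.
- manip.job_done(): hands the job in, once; it reports no verdict.
The state is a dict: "clock": time; "joint_positions": joint angles; "qd": joint speeds; "tau": joint torques, N m; "eef_pos": TCP position; "tool_rot": TCP orientation; "force": force on the tool from outside, world axes, zero at the start; "moment": the same for the moment, N m; "finger_gap": finger opening in m.
Only numpy, scipy, OpenCV 4.12 (cv2) and the standard library are available. Lean on these libraries where they do the work, as an engineer would, in place of code of your own. Each camera call takes 0.05 s, during which the arm holds its last target.

## Working session

There is one attempt and no reset: what is moved stays moved. The work goes in short steps, Python scripts to look and compute and a shell command to move; the robot and the scene stay as the last step left them, time stands still between calls to the robot, and variables do not carry over. Pictures are saved under pics/ and viewed, and the job is handed in when it is done.

```bash
ls; mkdir -p pics; cat > h.py <<'E'
import numpy as np, cv2
from cell import manip
def cam(n):
    c=manip.read_camera(n); R,_=cv2.Rodrigues(np.array(c["rvec"],float)); c["R"]=R; c["t"]=np.array(c["tvec"],float).reshape(3); c["K"]=np.array(c["intrinsics"],float); return c
def ray(c,u,v,z):
    d=c["R"].T@np.linalg.solve(c["K"],[u,v,1]); o=-c["R"].T@c["t"]; return o+d*(z-o[2])/d[2]
def cloud(c):
    h,w=c["range_z"].shape; u,v=np.meshgrid(np.arange(w),np.arange(h)); Z=c["range_z"].astype(float)
    p=np.stack([(u-c["K"][0,2])/c["K"][0,0]*Z,(v-c["K"][1,2])/c["K"][1,1]*Z,Z],-1)
    return (p-c["t"])@c["R"]
def proj(c,P):
    q=c["K"]@(c["R"]@np.array(P,float)+c["t"]); return q[:2]/q[2]
E
python3 - <<'E'
from h import *
s=manip.read_state(); print(s)
for n in ("top","side"):
    c=cam(n); cv2.imwrite(f"pics/{n}0.png",c["frame"]); print(n,c["K"].tolist(),-c["R"].T@c["t"])
    np.savez(f"{n}0.npz",**{k:c[k] for k in("frame","range_z","K","R","t")})
E
```

```text
pics
{'clock': 0.0, 'joint_positions': array([-78.70569533,  34.3846562 ,  -0.14441878,  91.68207496,
         0.10433796,  54.02404761,  -4.57193224]), 'qd': array([-0.06993783, -0.02361887, -0.04412045,  0.06454177, -0.01191115,
        0.04657353,  0.04133795]), 'tau': array([ 6.53512216e-04, -7.76458740e+01,  1.56463008e+00, -2.58026665e+01,
        1.22867691e-02,  8.63143156e-03,  1.00684900e-05]), 'eef_pos': array([0.19595508, 0.69751303, 0.23040841]), 'tool_rot': array([[-9.62759612e-01,  2.70358769e-01, -2.57364334e-04],
       [ 2.70358835e-01,  9.62758361e-01, -1.56185148e-03],
       [-1.74480580e-04, -1.57326825e-03, -9.99998747e-01]]), 'force': array([-0.11556206,  0.04069752, -0.97703531]), 'moment': array([-0.01641231, -0.01249361, -0.04797813]), 'finger_gap': 0.08492047520087904}
top [[465.16389622965016, 0.0, 314.14852616886907], [0.0, 465.16389622965016, 243.13253827268164], [0.0, 0.0, 1.0]] [0.38305505 0.05359064 1.17949256]
side [[551.2849818278495, 0.0, 314.390501362729], [0.0, 551.2849818278495, 236.6671968498726], [0.0, 0.0, 1.0]] [-0.21617083 -0.77669686  0.74670906]
```

View pics/top0.png

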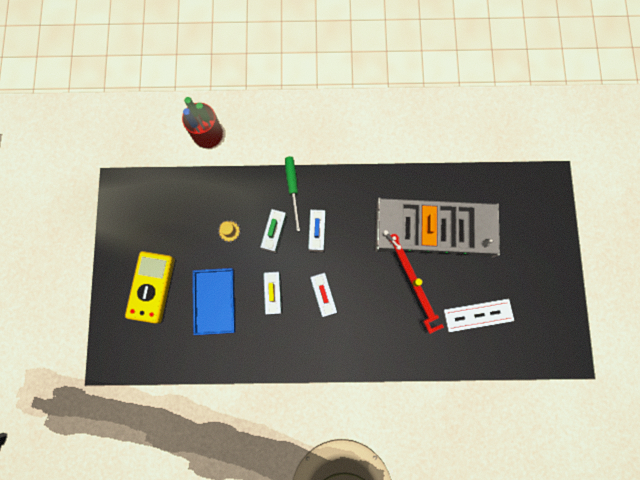

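View pics/side0.png

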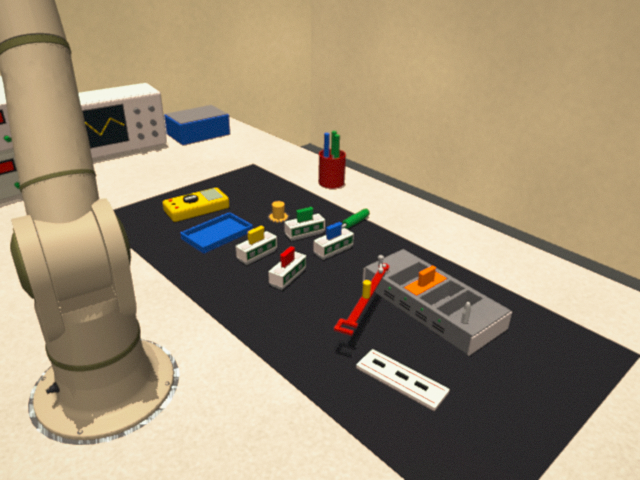

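The top view shows all four modules: green (273,229), blue (317,229), yellow (272,292) and red (323,295). The cap is at (229,231), the tray at (213,301), the case at (438,227) with the orange block at (429,226), and the bar knob at (418,282). Next I measure them.

```bash
cat > meas.py <<'E'
from h import *
import sys
def hsvmask(c,lo,hi):
    h=cv2.cvtColor(c["frame"],cv2.COLOR_BGR2HSV); return cv2.inRange(h,lo,hi)>0
COL={"red":((0,130,60),(6,255,255)),"blue":((105,120,60),(125,255,255)),"yellow":((22,130,80),(32,255,255)),"green":((50,100,30),(85,255,255)),"orange":((9,150,90),(19,255,255))}
def rectw(pts):
    r=cv2.minAreaRect((pts[:,:2]*1000).astype(np.float32)); return np.round(r[0],1),np.round(r[1],1),round(r[2],1)
def blobs(m,amin=8):
    n,l,st,ce=cv2.connectedComponentsWithStats(m.astype(np.uint8)); return [(l==i,st[i],ce[i]) for i in range(1,n) if st[i,4]>=amin]
def boxes(n):
    """white boxes near z=.042 and fins near z=.076"""
    c=cam(n); P=cloud(c); zz=P[...,2]
    h=cv2.cvtColor(c["frame"],cv2.COLOR_BGR2HSV)
    inb=(abs(P[...,0]-.4)<.45)&(abs(P[...,1])<.6)
    print(n)
    for k,(lo,hi) in COL.items():
        m=hsvmask(c,lo,hi)&inb
        for b,st,ce in blobs(m,12):
            z=np.median(zz[b]); zx=np.percentile(zz[b],90)
            t=b&(abs(zz-.076)<.006)
            q=np.round(P[t].mean(0)*1000,1) if t.sum()>5 else None
            print(" ",k,st[4],np.round(ce,1),"med z",round(z*1000),"p90",round(zx*1000),"fin",t.sum(),q, rectw(P[t]) if t.sum()>5 else "", "ray@76",np.round(ray(c,*ce,.076)*1000,1))
    wm=(h[...,1]<60)&(h[...,2]>140)&inb&(abs(zz-.042)<.006)
    for b,st,ce in blobs(wm,100): print("  white",st[4],np.round(ce,1),np.round(P[b].mean(0)*1000,1),rectw(P[b]))
    return c,P
if __name__=="__main__":
    for n in("top","side"): boxes(n)
E
python3 meas.py
```

```text
top
  red 42 [395.7 238.2] med z 62 p90 65 fin 0 None  ray@76 [ 591.6 -140.6   76. ]
  red 283 [405.6 263.8] med z 59 p90 62 fin 0 None  ray@76 [ 529.1 -161.3   76. ]
  red 80 [323.2 293.6] med z 75 p90 77 fin 79 [461.   36.5  74.8] (array([460.9,  36.4]), array([42.8, 10. ]), 16.3) ray@76 [460.8  36.5  76. ]
  red 444 [427.2 310.4] med z 59 p90 62 fin 0 None  ray@76 [ 418.3 -206.6   76. ]
  blue 71 [316.5 227.4] med z 75 p90 77 fin 69 [622.1  50.1  74.9] (array([621.6,  50.1]), array([ 7.3, 42.5]), 89.2) ray@76 [621.2  50.2  76. ]
  blue 2725 [213.  301.1] med z 4 p90 18 fin 0 None  ray@76 [446.8 296.9  76. ]
  yellow 229 [228.1 230.4] med z 40 p90 44 fin 0 None  ray@76 [616.9 264.5  76. ]
  yellow 1767 [149.3 290.9] med z 33 p90 36 fin 0 None  ray@76 [473.  448.7  76. ]
  yellow 52 [417.8 281.8] med z 95 p90 98 fin 5 None  ray@76 [ 485.7 -188.3   76. ]
  yellow 88 [271.  291.7] med z 75 p90 77 fin 88 [467.3 160.4  74.4] (array([467.8, 160.4]), array([40.6, 10.1]), 0.3) ray@76 [467.2 160.2  76. ]
  green 346 [290.7 175. ] med z 22 p90 26 fin 0 None  ray@76 [754.9 112.1  76. ]
  gree
[... 3183 characters left out ...]
0 82 fin 74 [ 623.  -233.2   76.1] (array([ 628.5, -230.4]), array([17.1, 45. ]), 78.2) ray@76 [ 602.7 -245.8   76. ]
  orange 30 [368.3 292.2] med z 62 p90 85 fin 3 None  ray@76 [ 482.8 -193.8   76. ]
  white 236 [303.8 221.6] [619.8 155.8  41.7] (array([625.7, 160.7]), array([ 46.3, 103.9]), 71.7)
  white 259 [332.3 238.6] [616.1  45.5  41.7] (array([622.9,  50.2]), array([ 39.2, 103.8]), 86.4)
  white 262 [254.8 243. ] [460.2 155.9  41.6] (array([467.4, 158.5]), array([101.7,  40.5]), 2.3)
  white 301 [286.4 266. ] [453.2  28.5  41.5] (array([462.1,  35.2]), array([105.1,  38.4]), 16.5)
  white 115 [490.9 325. ] [ 616.3 -400.8   45.2] (array([ 617.4, -399.6]), array([  8.3, 128.8]), 85.4)
```

```bash
cat > case.py <<'E'
from meas import *
for n in("top","side"):
    c=cam(n);P=cloud(c);z=P[...,2]
    h=cv2.cvtColor(c["frame"],cv2.COLOR_BGR2HSV)
    reg=(P[...,0]>.5)&(P[...,0]<.75)&(P[...,1]<-.05)&(P[...,1]>-.47)
    m=reg&(abs(z-.05)<.005)
    if n=="side": m&=c["frame"].max(-1)>0
    mm=cv2.morphologyEx(m.astype(np.uint8),cv2.MORPH_OPEN,np.ones((2,2)))>0
    b=max(blobs(mm),key=lambda b:b[1][4])
    print(n,"case rim",b[1],rectw(P[b[0]]), "zmed",np.median(z[b[0]]))
    o=hsvmask(c,*COL["orange"])&reg
    f=o&(z>.079); bx=o&(abs(z-.05)<.005)
    print(" block fin",f.sum(),rectw(P[f]),np.round(P[f].mean(0)*1000,1)," box",bx.sum(),rectw(P[bx]),np.round(P[bx].mean(0)*1000,1))
    # holes (bays): low pixels within case
    lo=reg&(z<.03)&(z>-.01)&(P[...,0]>.56)&(P[...,0]<.68)
    # shaft: high pixels
    s=reg&(z>.088)&(P[...,1]<-.3)
    if s.sum(): print(" shaft",s.sum(),np.round(P[s].mean(0)*1000,1),z[s].max())
    hg=reg&(z>.064)&(P[...,1]>-.2)
    if hg.sum(): print(" hingehi",hg.sum(),np.round(P[hg].mean(0)*1000,1),z[hg].max())
    k=hsvmask(c,(20,130,80),(34,255,255))&(P[...,1]<-.1)&(z>.09)
    print(" knob top",k.sum(),np.round(P[k].mean(0)*1000,1))
    r=hsvmask(c,*COL["red"])&(P[...,1]<-.1)
    print(" bar",rectw(P[r]))
    t=hsvmask(c,*COL["blue"])&(P[...,1]>.15)&(abs(z-.02)<.005); print(" tray",rectw(P[t]))
    k=hsvmask(c,(12,100,60),(34,255,255))&(P[...,0]>.55)&(P[...,1]>.2)&(P[...,1]<.35)
    for zl,zh in((.039,.05),(.0,.01)):
        q=k&(z>zl)&(z<zh); print(" cap",zl,q.sum(),rectw(P[q]) if q.sum()>3 else '')
    fr=c["frame"]; 
    u0,u1,v0,v1=(360,520,180,270) if n=="top" else (350,520,235,360)
    cv2.imwrite(f"pics/case_{n}.png",cv2.resize(fr[v0:v1,u0:u1],None,fx=4.5,fy=4.5,interpolation=cv2.INTER_CUBIC))
E
python3 case.py
```

```text
top case rim [ 379  200  122   56 3384] (array([ 590.3, -166.5]), array([235.4, 557. ]), 20.4) zmed 0.04887925692159402
 block fin 98 (array([ 627.5, -230.3]), array([13.2, 42.7]), 85.7) [ 627.7 -229.7   82.9]  box 425 (array([ 629.4, -229.7]), array([ 35.9, 102. ]), 86.7) [ 626.5 -227.8   49.1]
 shaft 19 [ 578.4 -360.9   93.1] 0.09764056284438544
 hingehi 101 [ 587.  -134.3   68.2] 0.07409875833980578
 knob top 37 [ 483.9 -185.5   95.9]
 bar (array([ 486.4, -184.5]), array([259.5,  50.7]), 25.3)
 tray (array([450.6, 309.5]), array([159.7, 100.9]), 2.5)
 cap 0.039 134 (array([629.4, 274.8]), array([31.6, 32.5]), 52.5)
 cap 0.0 143 (array([630.3, 276.6]), array([53.5, 51.9]), 82.2)
side case rim [ 383  250  130   89 3101] (array([ 315. , -538.8]), array([1129. ,  283.3]), 38.2) zmed 0.04954050644436593
 block fin 89 (array([ 628.1, -230. ]), array([46.2, 13.9]), 0.4) [ 626.7 -230.9   83.1]  box 359 (array([ 636.6, -228.3]), array([122.9,  51.5]), 6.8) [ 621.5 -233.    50. ]
 shaft 29 [ 578.7 -363.1   92.6] 0.0979562085513774
 hingehi 84 [ 590.  -134.8   68.5] 0.07573429320003941
 knob top 50 [ 384.6 -269.9  186.7]
 bar (array([ 165.8, -419.6]), array([1041.2,   99. ]), 37.6)
 tray (array([627.8, 609.6]), array([867.2, 223.7]), 62.8)
 cap 0.039 70 (array([630.7, 277. ]), array([37.1, 30.5]), 49.7)
 cap 0.0 132 (array([634.2, 286.9]), array([178.5,  67.3]), 33.5)
```

```bash
sed -i 's/np.ones((2,2)))>0/np.ones((3,3)))>0\&m/; s/np.ones((2,2)))>0\&m/np.ones((3,3)))>0)\&m/; s/mm=cv2/mm=(cv2/' case.py; python3 case.py | grep rim
python3 - <<'E'
from meas import *
import cv2
c=cam("top");P=cloud(c);z=P[...,2]
# far edge and ends of rim by per-row / column extremes, z around .05
reg=(P[...,0]>.5)&(P[...,0]<.75)&(P[...,1]<-.05)&(P[...,1]>-.47)&(z>.043)
# horizontal depth/height profile across bays: mean of z on slot pixels
print(np.round(z[225:229,376:504].mean(0)*1000).astype(int))
for v in (205,210,215,220,225,230,235,240,245): 
    u=np.where(reg[v])[0]; print(v,u.min(),u.max(), np.round(ray(c,u.min()-.5,v,.05)*1000,1)[:2],np.round(ray(c,u.max()+.5,v,.05)*1000,1)[:2])
for u in range(385,500,12):
    v=np.where(reg[:,u])[0]; print(u,v.min(),np.round(ray(c,u,v.min()-.5,.05)*1000,1)[:2],v.max(),np.round(ray(c,u,v.max()+.5,.05)*1000,1)[:2])
E
```

```text
[  6  27  45  50  48  49  50  49  48  49  47  49  51  49  50  49  47  49
  50  51  50  50  50  50  47  47  49   9   6   9   8   6   7   9   8  10
   8   7   6   6  16  28  42  49  48  50  49  50  48  49  49  48  61  69
  81  84  82  82  83  82  49  45  50  50   6   7   7   8   8   7   6   7
   8   6   7   7  15  25  32  41  47  48  49   4   8   7   7   9   7   6
 300   8   6   9  16  23  30  38  44  51  49  49  50  50  49  49  49  50
  48  49  50  48  50  50  49  50  50  49  49  49  49  50  50   1  -1  -1
   1  -2]
205 379 498 [ 681.8 -105.9] [ 677.3 -405.6]
210 379 498 [ 668.9 -105.4] [ 664.4 -404.6]
215 380 498 [ 656.  -107.4] [ 651.6 -403.5]
220 379 498 [ 643.3 -104.5] [ 638.9 -402.4]
225 378 498 [ 630.6 -101.5] [ 626.2 -401.3]
230 378 498 [ 617.9 -101. ] [ 613.5 -400.3]
235 379 498 [ 605.3 -103. ] [ 600.9 -399.2]
240 378 498 [ 592.7 -100.1] [ 588.4 -398.2]
245 379 499 [ 580.2 -102.1] [ 575.8 -399.6]
385 200 [ 695.8 -122.8] 247 [ 573.7 -117.8]
397 200 [ 695.3 -152.8] 253 [ 558.3 -146.6]
409 201 [ 692.3 -182.8] 276 [ 501.3 -173.2]
421 201 [ 691.8 -212.8] 249 [ 567.4 -206. ]
433 202 [ 688.8 -242.7] 250 [ 564.5 -235.3]
445 202 [ 688.3 -272.7] 251 [ 561.6 -264.6]
457 203 [ 685.3 -302.5] 251 [ 561.2 -294.1]
469 204 [ 682.2 -332.3] 252 [ 558.2 -323.3]
481 204 [ 681.8 -362.3] 252 [ 557.8 -352.7]
493 205 [ 678.8 -392. ] 253 [ 554.9 -381.9]  File "case.py", line 8
    mm=(cv2.morphologyEx(m.astype(np.uint8),cv2.MORPH_OPEN,np.ones((3,3)))>0&m
       ^
SyntaxError: '(' was never closed
```

View pics/case_top.png

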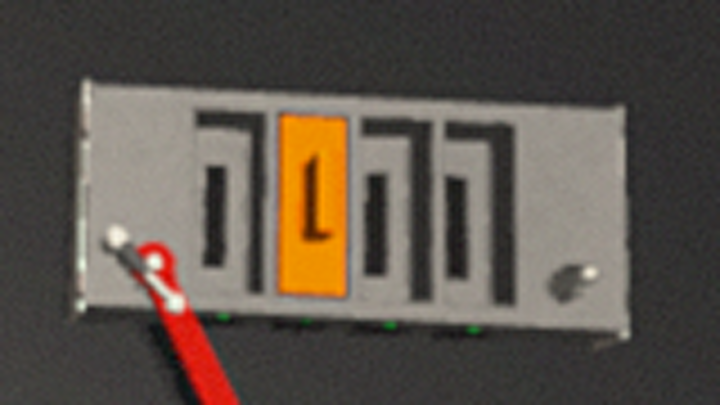

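View pics/case_side.png

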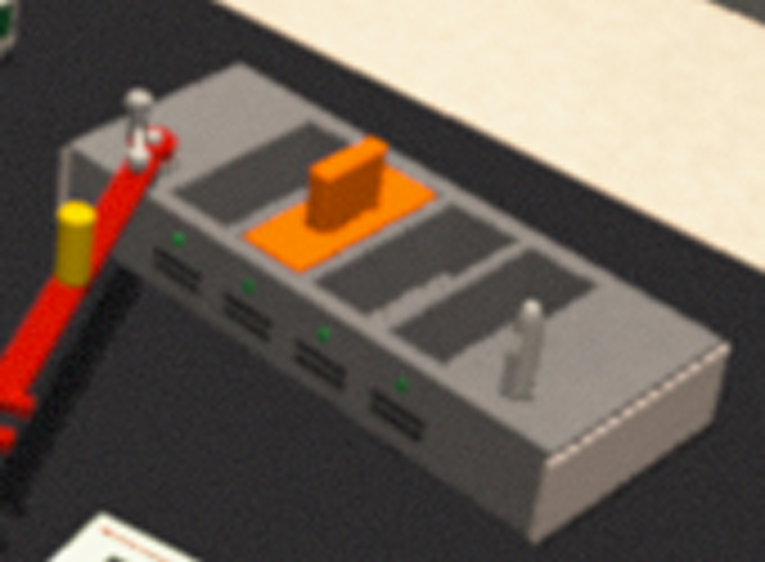

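```bash
cat > go.py <<'E'
import sys
from h import *
from scipy.spatial.transform import Rotation as Ro
def plan(x,y,z,th):
    s=manip.read_state(); p=np.array(s["eef_pos"]); R=np.array(s["tool_rot"])
    best=None
    for f in (0,180):
        a=np.radians(th+90+f); Y=np.array([np.cos(a),np.sin(a),0]); Z=np.array([0,0,-1.]); X=np.cross(Y,Z)
        T=np.stack([X,Y,Z],1); rv=Ro.from_matrix(R.T@T).as_rotvec(degrees=True)
        if best is None or np.linalg.norm(rv)<np.linalg.norm(best): best=rv
    d=np.array([x,y,z])/1000-p
    yaw=np.degrees(np.arctan2(R[1,1],R[0,1]))-90
    print("t",round(s["clock"],2),"pos",np.round(p*1000,1),"finyaw",round(yaw,2),"gap",round(s["finger_gap"]*1000,1),"F",np.round(s["force"],1),"j7",round(s["joint_positions"][6],1))
    print("shift(tool mm)",np.round(R.T@d*1000,1),"turn",np.round(best,2))
if __name__=="__main__": plan(*map(float,sys.argv[1:5]))
E
python3 go.py 623.3 159.1 110 -15.9
```

```text
t 0.35 pos [196.  697.9 231.1] finyaw -15.68 gap 85.1 F [ 0.  -0.9  0.4] j7 -4.6
shift(tool mm) [-557.1 -403.2  121.2] turn [-0.02  0.    0.22]
```

```bash
python3 -m inch '[[[-0.035,-0.025,0,0,0,0,0.5],[-0.035,-0.025,0,0,0,0,0.5],[-0.035,-0.025,0,0,0,0,0.5],[-0.035,-0.025,0,0,0,0,0.5],[-0.035,-0.025,0,0,0,0,0.5],[-0.035,-0.025,0,0,0,0,0.5],[-0.035,-0.025,0,0,0,0,0.5],[-0.035,-0.025,0,0,0,0,0.5]]]' 40
python3 go.py 623.3 159.1 110 -15.9
```

```text
clock: 1.35
eef_pos: [0.4124, 0.4286, 0.2315]
tool_rot: [[-0.963, 0.27, 0.0], [0.27, 0.963, 0.0], [-0.0, 0.0, -1.0]]
force: [-0.3, -0.0, 0.2]
finger_gap: 0.0429
t 1.35 pos [412.4 428.6 231.5] finyaw -15.68 gap 42.9 F [-0.3 -0.   0.2] j7 22.6
shift(tool mm) [-275.9 -202.5  121.5] turn [0.02 0.01 0.22]
```

```bash
python3 -m inch '[[[-0.039,-0.029,0.017,0,0,0,0.5],[-0.039,-0.029,0.017,0,0,0,0.5],[-0.039,-0.029,0.017,0,0,0,0.5],[-0.039,-0.029,0.017,0,0,0,0.5],[-0.039,-0.029,0.017,0,0,0,0.5],[-0.039,-0.029,0.017,0,0,0,0.5],[-0.042,-0.0285,0.0195,0,0,0,0.5],[0,0,0,0,0,0,0.5]]]'
python3 go.py 623.3 159.1 47 -15.9
python3 - <<'E'
from h import *
for n in("top","side"):
    c=cam(n);cv2.imwrite(f"pics/{n}1.png",c["frame"])
E
```

```text
clock: 2.35
eef_pos: [0.6244, 0.1549, 0.1083]
tool_rot: [[-0.961, 0.277, -0.001], [0.277, 0.961, -0.003], [-0.0, -0.003, -1.0]]
force: [-0.7, 0.9, -0.3]
finger_gap: 0.0428
t 2.35 pos [624.4 154.9 108.3] finyaw -16.07 gap 42.8 F [-0.7  0.9 -0.3] j7 53.7
shift(tool mm) [ 2.2  3.9 61.2] turn [-0.16  0.01 -0.17]
```

View pics/side1.png

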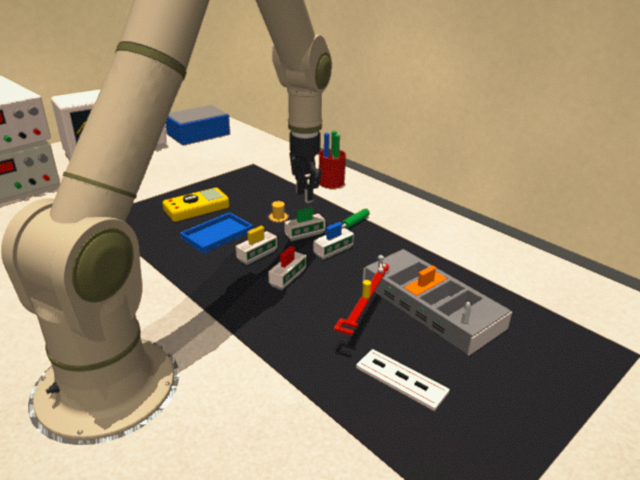

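```bash
python3 go.py 623.3 159.1 47 -15.9; python3 -m inch '[[[0.002,0.004,0.005,0,0,0,0.45],[0,0,0.02,0,0,0,0.45],[0,0,0.02,0,0,0,0.45],[0,0,0.016,0,0,0,0.45],[0,0,0,0,0,0,0.45],[0,0,0,0,0,0,0],[0,0,0,0,0,0,0],[0,0,0,0,0,0,0]]]' 60
python3 go.py 623.3 159.1 47 -15.9
```

```text
t 2.45 pos [622.5 159.7 109.5] finyaw -15.76 gap 42.9 F [ 0.3 -0.2  0.1] j7 53.7
shift(tool mm) [-1.  -0.4 62.5] turn [-0.01 -0.04  0.14]
clock: 3.45
eef_pos: [0.6218, 0.1645, 0.0492]
tool_rot: [[-0.963, 0.271, 0.0], [0.271, 0.963, 0.0], [-0.0, 0.0, -1.0]]
force: [-0.5, -1.4, -1.5]
finger_gap: 0.011
t 3.45 pos [621.8 164.5  49.2] finyaw -15.7 gap 11.0 F [-0.5 -1.4 -1.5] j7 53.1
shift(tool mm) [-2.9 -4.8  2.2] turn [0.01 0.02 0.2 ]
```

```bash
python3 -m inch '[[[0,0,-0.015,0,0,0,0],[0,0,-0.03,0,0,0,0],[0,0,-0.035,0,0,0,0],[0,0,-0.03,0,0,0,0],[0,0,0,0,0,-6,0],[0,0,0,0,0,-6,0],[0,0,0,0,0,0,0],[0,0,0,0,0,0,0]]]' 60
cat > fit.py <<'E'
import numpy as np, cv2
from h import ray
c=dict(np.load("top0.npz")); g=cv2.GaussianBlur(cv2.cvtColor(c["frame"],cv2.COLOR_BGR2GRAY),(3,3),0).astype(float)
def cross(prof,i0,i1):  # strongest gradient subpixel
    d=np.abs(np.diff(prof[i0:i1])); k=int(d.argmax()); k=min(max(k,1),len(d)-2)
    a,b,e=d[k-1],d[k],d[k+1]; return i0+k+.5+.5*(a-e)/(a-2*b+e+1e-9)
far=[];near=[];L=[];Rr=[]
for u in range(400,494,2): far.append(ray(c,u,cross(g[:,u],194,210),.05)[:2])
for u in range(425,490,2): near.append(ray(c,u,cross(g[:,u],244,257),.05)[:2])
for v in range(208,246,2): Rr.append(ray(c,cross(g[v],490,506),v,.05)[:2]); L.append(ray(c,cross(g[v],370,386),v,.05)[:2])
out=[]
for n,P in(("far",far),("near",near),("left",L),("right",Rr)):
    P=np.array(P,np.float32)*1000; vx,vy,x,y=cv2.fitLine(P,cv2.DIST_HUBER,0,.01,.01).ravel(); 
    a=np.degrees(np.arctan2(vy,vx)); r=(P-[x,y])@[-vy,vx]; print(n,round(a,2),round(x,1),round(y,1),"rms",round(r.std(),2)); out.append((x,y,vx,vy))
E
python3 fit.py; python3 go.py 630 -184 160 -3.5
```

```text
clock: 4.45
eef_pos: [0.6216, 0.1644, 0.1592]
tool_rot: [[-0.998, 0.067, 0.0], [0.067, 0.998, 0.0], [-0.0, 0.0, -1.0]]
force: [1.0, 0.4, -4.0]
finger_gap: 0.0107
far 86.37 688.7 -271.7 rms 5.24
near 86.47 561.3 -305.3 rms 2.64
left -3.85 626.7 -99.6 rms 0.89
right -3.69 627.3 -401.9 rms 0.32
t 4.45 pos [621.6 164.4 159.2] finyaw -3.83 gap 10.7 F [ 1.   0.4 -4. ] j7 62.6
shift(tool mm) [ -31.6 -347.1   -0.9] turn [ 0.    0.01 -0.33]
```

```bash
python3 go.py 628.7 -184.1 159 -3.6; python3 -m inch '[[[0,-0.03,0,0,0,0,0],[-0.006,-0.055,0,0,0,0,0],[-0.006,-0.055,0,0,0,0,0],[-0.006,-0.055,0,0,0,0,0],[-0.006,-0.055,0,0,0,0,0],[-0.006,-0.055,0,0,0,0,0],[0,-0.043,0,0,0,0,0],[0,0,0,0,0,0,0]]]' 60
python3 go.py 628.7 -184.1 159 -3.6
python3 - <<'E'
from meas import *
for n in("top","side"):
    c=cam(n);cv2.imwrite(f"pics/{n}2.png",c["frame"]);P=cloud(c)
    h=cv2.cvtColor(c["frame"],cv2.COLOR_BGR2HSV)
    m=(h[...,1]<60)&(h[...,2]>130)&(abs(P[...,2]-.152)<.006)&(abs(P[...,1]+.184)<.1)&(abs(P[...,0]-.63)<.1)
    print(n,m.sum(),rectw(P[m]))
E
python3 go.py 628.7 -184.1 159 -3.6
```

```text
t 4.45 pos [621.6 164.4 159.2] finyaw -3.83 gap 10.7 F [ 1.   0.4 -4. ] j7 62.6
shift(tool mm) [-3.030e+01 -3.473e+02  1.000e-01] turn [ 0.    0.01 -0.23]
clock: 5.45
eef_pos: [0.628, -0.1902, 0.1586]
tool_rot: [[-0.997, 0.073, -0.001], [0.073, 0.997, -0.003], [0.001, -0.003, -1.0]]
force: [-0.1, 0.7, -3.4]
finger_gap: 0.0107
t 5.45 pos [ 628.  -190.2  158.6] finyaw -4.17 gap 10.7 F [-0.1  0.7 -3.4] j7 92.7
shift(tool mm) [-0.2  6.2 -0.4] turn [-0.15 -0.04 -0.57]
top 213 (array([ 631.5, -189.9]), array([32.8, 99.8]), 86.3)
side 226 (array([ 631.8, -188.7]), array([ 39.1, 106.7]), 85.1)
t 5.55 pos [ 629.  -184.7  158.7] finyaw -3.81 gap 10.8 F [ 0.1  0.9 -3.7] j7 92.6
shift(tool mm) [ 0.4  0.6 -0.3] turn [ 0.02 -0.02 -0.21]
```

```bash
python3 -m inch '[[[0,0.0005,0.015,0,0,0,0],[0,0,0.025,0,0,0,0],[0,0,0.013,0,0,0,0],[0,0,0.008,0,0,0,0],[0,0,0.008,0,0,0,0],[0,0,0.008,0,0,0,0],[0,0,0.008,0,0,0,0],[0,0,0,0,0,0,0]]]' 60
python3 go.py 628.7 -184.1 57 -3.6
```

```text
clock: 6.55
eef_pos: [0.6292, -0.1842, 0.0732]
tool_rot: [[-0.998, 0.064, -0.0], [0.064, 0.998, 0.0], [0.0, 0.0, -1.0]]
force: [-0.5, 0.1, -3.3]
finger_gap: 0.0108
t 6.55 pos [ 629.2 -184.2   73.2] finyaw -3.69 gap 10.8 F [-0.5  0.1 -3.3] j7 91.6
shift(tool mm) [ 0.5  0.  16.2] turn [ 0.01 -0.02 -0.09]
```

```bash
python3 -m inch '[[[0,0,0.006,0,0,0,0],[0,0,0.006,0,0,0,0],[0,0,0.005,0,0,0,0],[0,0,0,0,0,0,0],[0,0,0,0,0,0,0],[0,0,0,0,0,0,0.33],[0,0,0,0,0,0,0.33],[0,0,0,0,0,0,0.33]]]' 60
python3 go.py 628.7 -184.1 57 -3.6
```

```text
clock: 7.55
eef_pos: [0.6297, -0.1842, 0.0568]
tool_rot: [[-0.998, 0.064, 0.001], [0.064, 0.998, -0.0], [-0.001, 0.0, -1.0]]
force: [-0.6, -0.3, 0.4]
finger_gap: 0.0277
t 7.55 pos [ 629.7 -184.2   56.8] finyaw -3.68 gap 27.7 F [-0.6 -0.3  0.4] j7 91.4
shift(tool mm) [ 1.  -0.  -0.2] turn [ 0.    0.05 -0.08]
```

```bash
python3 -m inch '[[[0,0,-0.02,0,0,0,0.33],[0,0,-0.03,0,0,0,0.4],[0.001,-0.023,-0.01,0,0,0,0.4],[0,-0.023,0,0,0,0,0.4],[0,0,0,0,0,0,0.4],[0,0,0,0,0,0,0.33],[0,0,0,0,0,0,0.33],[0,0,0,0,0,0,0.33]]]' 60
python3 go.py 628.2 -230.2 56 -3.6
python3 - <<'E'
from meas import *
for n in("top","side"):
    c=cam(n);cv2.imwrite(f"pics/{n}3.png",c["frame"]);P=cloud(c);z=P[...,2]
    g=hsvmask(c,*COL["green"])&(abs(P[...,1]+.184)<.03)&(z>.05); o=hsvmask(c,*COL["orange"])&(abs(P[...,1]+.23)<.03)&(z>.05)
    for m in(g,o):
        if m.sum()>5: print(n,m.sum(),np.round(P[m].mean(0)*1000,1),np.percentile(z[m],95),rectw(P[m]))
E
```

```text
clock: 8.55
eef_pos: [0.6254, -0.2291, 0.1165]
tool_rot: [[-0.998, 0.063, -0.0], [0.063, 0.998, 0.0], [0.0, 0.0, -1.0]]
force: [0.3, -0.0, 0.8]
finger_gap: 0.0278
t 8.55 pos [ 625.4 -229.1  116.5] finyaw -3.62 gap 27.8 F [ 0.3 -0.   0.8] j7 95.8
shift(tool mm) [-2.9 -0.9 60.5] turn [ 0.02 -0.02 -0.02]
top 104 [ 631.7 -182.6   79.4] 0.0850072036594875 (array([ 631.6, -183.8]), array([11.4, 41.8]), 83.8)
top 166 [ 609.3 -226.7   66.8] 0.08530851424924318 (array([ 608.2, -224.1]), array([42.2, 60.2]), 86.4)
side 207 [ 628.8 -187.9   71.8] 0.08462276917525975 (array([ 632.5, -186.5]), array([13.5, 45. ]), 85.9)
side 414 [ 623.  -233.2   62.5] 0.08428998015771534 (array([ 627. , -232.7]), array([ 38.6, 102.2]), 84.7)
```

View pics/side3.png

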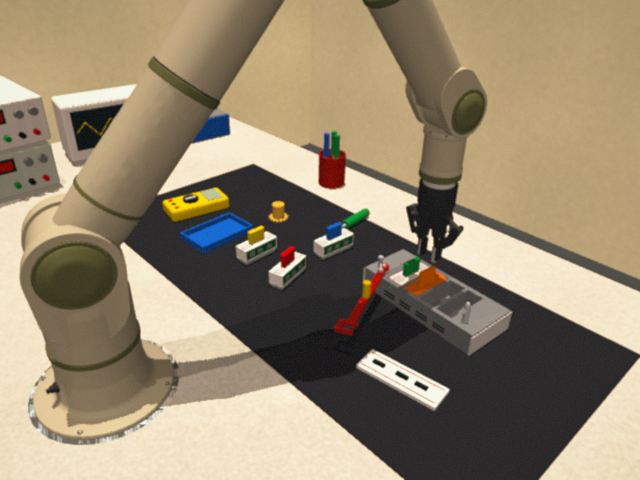

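Green is home in bay 4, with its fin top at 84 mm. The gripper at (432,225) is above the block, so I grip the block next.

```bash
python3 -m inch '[[[-0.003,-0.001,0.015,0,0,0,0.33],[0,0,0.02,0,0,0,0.33],[0,0,0.02,0,0,0,0.33],[0,0,0.005,0,0,0,0.33],[0,0,0,0,0,0,0.33],[0,0,0,0,0,0,0],[0,0,0,0,0,0,0],[0,0,0,0,0,0,0]]]' 60
python3 go.py 628.2 -230.2 56 -3.6
python3 -m inch '[[[0,0,-0.01,0,0,0,0],[0,0,-0.02,0,0,0,0],[0,0,-0.025,0,0,0,0],[0,0,-0.025,0,0,0,0],[0,0,-0.025,0,0,0,0],[0,0,0,0,0,0,0],[0,0,0,0,0,-3,0],[0,0,0,0,0,-3,0]]]' 60
python3 go.py 450.6 309.5 170 2.5
```

```text
clock: 9.65
eef_pos: [0.6284, -0.2313, 0.0572]
tool_rot: [[-0.998, 0.064, 0.001], [0.064, 0.998, -0.0], [-0.001, -0.0, -1.0]]
force: [-1.0, -0.3, -1.0]
finger_gap: 0.0108
t 9.65 pos [ 628.4 -231.3   57.2] finyaw -3.69 gap 10.8 F [-1.  -0.3 -1. ] j7 95.1
shift(tool mm) [0.2 1.1 1.2] turn [-0.01  0.03 -0.09]
clock: 10.65
eef_pos: [0.6277, -0.231, 0.1613]
tool_rot: [[-0.999, -0.042, -0.001], [-0.042, 0.999, 0.0], [0.001, 0.0, -1.0]]
force: [0.9, 0.2, -2.8]
finger_gap: 0.0109
t 10.65 pos [ 627.7 -231.   161.3] finyaw 2.42 gap 10.9 F [ 0.9  0.2 -2.8] j7 101.1
shift(tool mm) [154.2 547.5  -8.5] turn [ 0.01 -0.04 -0.08]
```

```bash
python3 -m inch '[[[0.008,0.025,0,0,0,0,0],[0.014,0.05,0,0,0,0,0],[0.014,0.05,0,0,0,0,0],[0.014,0.05,0,0,0,0,0],[0.014,0.05,0,0,0,0,0],[0.014,0.05,0,0,0,0,0],[0.014,0.05,0,0,0,0,0],[0.014,0.05,0,0,0,0,0]]]' 60
python3 -m inch '[[[0.014,0.05,0,0,0,0,0],[0.014,0.05,0,0,0,0,0],[0.014,0.05,0,0,0,0,0],[0.006,0.022,0,0,0,0,0],[0,0,0.02,0,0,0,0],[0,0,0.035,0,0,0,0],[0,0,0,0,0,0,0],[0,0,0,0,0,0,0]]]' 60
python3 go.py 450.6 309.5 54 2.5
```

```text
clock: 11.65
eef_pos: [0.5063, 0.1406, 0.1615]
tool_rot: [[-0.999, -0.04, -0.0], [-0.04, 0.999, -0.0], [0.0, -0.0, -1.0]]
force: [1.0, -0.2, -2.4]
finger_gap: 0.011
clock: 12.65
eef_pos: [0.4524, 0.3091, 0.1073]
tool_rot: [[-0.999, -0.04, 0.0], [-0.04, 0.999, -0.0], [-0.0, -0.0, -1.0]]
force: [-0.6, -0.2, -2.4]
finger_gap: 0.0111
t 12.65 pos [452.4 309.1 107.3] finyaw 2.31 gap 11.1 F [-0.6 -0.2 -2.4] j7 45.6
shift(tool mm) [ 1.8  0.4 53.3] turn [-0.    0.   -0.19]
```

```bash
python3 -m inch '[[[0.001,0,0.015,0,0,0,0],[0,0,0.02,0,0,0,0],[0,0,0.011,0,0,0,0],[0,0,0.006,0,0,0,0],[0,0,0,0,0,0,0],[0,0,0.001,0,0,0,0.15],[0,0,0,0,0,0,0.4],[0,0,0,0,0,0,0.4]]]' 60
python3 go.py 467.4 160.4 110 2
python3 -m inch '[[[0,0,-0.02,0,0,0,0.45],[0,0,-0.04,0,0,0,0.45],[0,-0.03,-0.01,0,0,0,0.5],[0,-0.05,0,0,0,0,0.5],[0,-0.05,0,0,0,0,0.5],[0,0,0,0,0,0,0.5],[0,0,0,0,0,0,0.5],[0,0,0,0,0,0,0.5]]]' 60
python3 meas.py | grep -v "green 1\|green 2"
python3 go.py 467.4 160.4 47 2
```

```text
clock: 13.65
eef_pos: [0.4514, 0.3092, 0.0541]
tool_rot: [[-0.999, -0.04, 0.0], [-0.04, 0.999, 0.0], [-0.0, 0.0, -1.0]]
force: [-0.1, -0.8, 0.9]
finger_gap: 0.0341
t 13.65 pos [451.4 309.2  54.1] finyaw 2.31 gap 34.1 F [-0.1 -0.8  0.9] j7 44.6
shift(tool mm) [ -10.  -149.3  -56. ] turn [0.01 0.03 0.31]
clock: 14.65
eef_pos: [0.4566, 0.1806, 0.1238]
tool_rot: [[-0.999, -0.042, 0.0], [-0.042, 0.999, 0.001], [-0.0, 0.001, -1.0]]
force: [0.6, 0.5, 0.3]
finger_gap: 0.0431
top
  red 42 [395.7 238.2] med z 61 p90 63 fin 0 None  ray@76 [ 591.6 -140.6   76. ]
  red 284 [405.5 263.7] med z 59 p90 62 fin 0 None  ray@76 [ 529.3 -161.1   76. ]
  red 79 [323.3 293.6] med z 75 p90 77 fin 77 [460.8  36.4  74.6] (array([460.5,  36.2]), array([42. , 10.2]), 16.1) ray@76 [460.9  36.5  76. ]
  red 445 [427.2 310.5] med z 59 p90 62 fin 0 None  ray@76 [ 418.  -206.6   76. ]
  blue 71 [316.5 227.4] med z 74 p90 77 fin 69 [622.2  50.2  74.1] (array([621.7,  50.1]), array([ 7.3, 41.6]), 89.2) ray@76 [621.2  50.2  76. ]
  blue 15 [194.4 271.2] med z 16 p90 22 fin 0 None  ray@76 [518.5 343.2  76. ]
  blue 532 
[... 2053 characters left out ...]
e  ray@76 [560.8 188.2  76. ]
  orange 893 [216.2 222.6] med z 43 p90 71 fin 87 [449.3 305.7  77. ] (array([452.2, 304.8]), array([20.7, 46.6]), 84.4) ray@76 [413.9 249.3  76. ]
  orange 30 [368.3 292.1] med z 62 p90 83 fin 3 None  ray@76 [ 483.1 -193.6   76. ]
  white 260 [332.3 238.5] [616.   45.5  41.9] (array([622. ,  48.8]), array([ 40. , 104.3]), 83.7)
  white 305 [286.2 266.1] [452.5  28.4  41.5] (array([461.3,  35.5]), array([105.4,  38.5]), 16.5)
  white 103 [491.4 324.8] [ 617.6 -401.1   45.1] (array([ 617.2, -401. ]), array([  6. , 129.2]), 86.3)
t 14.75 pos [456.4 180.4 123.7] finyaw 2.42 gap 42.5 F [-0.2 -0.1 -0. ] j7 56.1
shift(tool mm) [-10.1 -20.5  76.7] turn [0.02 0.01 0.42]
```

```bash
python3 -m inch '[[[-0.01,-0.02,0,0,0,0,0.5],[0,0,0.02,0,0,0,0.45],[0,0,0.025,0,0,0,0.45],[0,0,0.025,0,0,0,0.45],[0,0,0.0065,0,0,0,0.45],[0,0,0,0,0,0,0],[0,0,0,0,0,0,0],[0,0,0,0,0,0,0]]]' 60
python3 go.py 467.4 160.4 47 2
python3 -m inch '[[[0,0,-0.01,0,0,0,0],[0,0,-0.02,0,0,0,0],[0,0,-0.03,0,0,0,0],[0,0,-0.03,0,0,0,0],[0,0,-0.02,0,0,0,0],[0,0,0,0,0,3,0],[0,0,0,0,0,3,0],[0,0,0,0,0,0,0]]]' 60
python3 go.py 622.9 -322.1 158 -3.6
```

```text
clock: 15.75
eef_pos: [0.4675, 0.1597, 0.0479]
tool_rot: [[-0.999, -0.04, 0.001], [-0.04, 0.999, 0.0], [-0.001, 0.0, -1.0]]
force: [0.3, -0.1, -3.2]
finger_gap: 0.0111
t 15.75 pos [467.5 159.7  47.9] finyaw 2.31 gap 11.1 F [ 0.3 -0.1 -3.2] j7 56.4
shift(tool mm) [0.1 0.7 0.9] turn [0.02 0.05 0.31]
clock: 16.75
eef_pos: [0.4671, 0.1595, 0.1581]
tool_rot: [[-0.998, 0.064, 0.001], [0.064, 0.998, 0.0], [-0.001, 0.0, -1.0]]
force: [-0.2, -0.5, -3.8]
finger_gap: 0.011
t 16.75 pos [467.1 159.5 158.1] finyaw -3.67 gap 11.0 F [-0.2 -0.5 -3.8] j7 54.7
shift(tool mm) [-1.863e+02 -4.706e+02  1.000e-01] turn [ 0.01  0.03 -0.07]
```

```bash
python3 -m inch '[[[-0.009,-0.022,0,0,0,0,0],[-0.018,-0.045,0,0,0,0,0],[-0.018,-0.045,0,0,0,0,0],[-0.018,-0.045,0,0,0,0,0],[-0.018,-0.045,0,0,0,0,0],[-0.018,-0.045,0,0,0,0,0],[-0.018,-0.045,0,0,0,0,0],[-0.018,-0.045,0,0,0,0,0]]]' 60
python3 -m inch '[[[-0.018,-0.045,0,0,0,0,0],[-0.018,-0.045,0,0,0,0,0],[-0.015,-0.044,0,0,0,0,0],[0,0,0.015,0,0,0,0],[0,0,0.02,0,0,0,0],[0,0,0.01,0,0,0,0],[0,0,0,0,0,0,0],[0,0,0,0,0,0,0]]]' 60
python3 go.py 622.9 -322.1 57 -3.6
python3 - <<'E'
from meas import *
for n in("top","side"):
    c=cam(n);cv2.imwrite(f"pics/{n}4.png",c["frame"]);P=cloud(c)
    h=cv2.cvtColor(c["frame"],cv2.COLOR_BGR2HSV)
    m=(h[...,1]<60)&(h[...,2]>130)&(abs(P[...,2]-.107)<.006)&(abs(P[...,1]+.322)<.03)&(abs(P[...,0]-.62)<.08)
    print(n,m.sum(),rectw(P[m]))
E
```

```text
clock: 17.75
eef_pos: [0.5804, -0.1869, 0.1575]
tool_rot: [[-0.998, 0.063, -0.0], [0.063, 0.998, 0.0], [0.0, 0.0, -1.0]]
force: [0.2, -0.3, -3.1]
finger_gap: 0.0108
clock: 18.75
eef_pos: [0.6231, -0.3218, 0.1127]
tool_rot: [[-0.998, 0.063, 0.001], [0.063, 0.998, -0.0], [-0.001, -0.0, -1.0]]
force: [0.7, -0.2, -3.2]
finger_gap: 0.0108
t 18.75 pos [ 623.1 -321.8  112.7] finyaw -3.63 gap 10.8 F [ 0.7 -0.2 -3.2] j7 101.7
shift(tool mm) [ 0.2 -0.3 55.7] turn [-0.01  0.03 -0.03]
top 221 (array([ 622.8, -322.7]), array([37.8, 99.2]), 86.4)
side 250 (array([ 622.9, -321.8]), array([ 37.8, 105.6]), 86.8)
```

```bash
python3 -m inch '[[[0,0,0.01,0,0,0,0],[0,0,0.008,0,0,0,0],[0,0,0.008,0,0,0,0],[0,0,0.008,0,0,0,0],[0,0,0.008,0,0,0,0],[0,0,0.008,0,0,0,0],[0,0,0.006,0,0,0,0],[0,0,0,0,0,0,0]]]' 60
python3 go.py 622.9 -322.1 57 -3.6

```

```text
clock: 19.85
eef_pos: [0.6227, -0.3221, 0.0561]
tool_rot: [[-0.998, 0.064, -0.0], [0.064, 0.998, 0.0], [0.0, 0.0, -1.0]]
force: [1.0, 1.2, -3.6]
finger_gap: 0.011
t 19.85 pos [ 622.7 -322.1   56.1] finyaw -3.67 gap 11.0 F [ 1.   1.2 -3.6] j7 101.0
shift(tool mm) [-0.2 -0.  -0.9] turn [ 0.01 -0.   -0.07]
```

```bash
python3 -m inch '[[[0,0,0,0,0,0,0.33],[0,0,0,0,0,0,0.33],[0,0,0,0,0,0,0.33],[0,0,-0.02,0,0,0,0.33],[0,0,-0.03,0,0,0,0.33],[0,0,-0.03,0,0,0,0.45],[0,0,0,0,0,0,0.45],[0,0,0,0,0,0,0.45]]]' 60
python3 go.py 461 35.8 130 16.4
python3 - <<'E'
from meas import *
for n in("top","side"):
    c=cam(n);cv2.imwrite(f"pics/{n}5.png",c["frame"])
c,P=boxes("top")
E
```

```text
clock: 20.85
eef_pos: [0.6226, -0.3224, 0.1369]
tool_rot: [[-0.998, 0.064, 0.001], [0.064, 0.998, -0.0], [-0.001, -0.0, -1.0]]
force: [-0.2, -0.1, 0.8]
finger_gap: 0.0386
t 20.85 pos [ 622.6 -322.4  136.9] finyaw -3.69 gap 38.6 F [-0.2 -0.1  0.8] j7 102.1
shift(tool mm) [184.2 347.    6.7] turn [-2.000e-02  3.000e-02 -2.009e+01]
top
  red 43 [395.7 238.1] med z 61 p90 64 fin 0 None  ray@76 [ 591.9 -140.6   76. ]
  red 283 [405.5 263.7] med z 60 p90 62 fin 0 None  ray@76 [ 529.2 -161.2   76. ]
  red 79 [323.3 293.6] med z 75 p90 77 fin 78 [461.   36.5  74.9] (array([460.7,  36.4]), array([42.4,  9.9]), 16.5) ray@76 [460.9  36.5  76. ]
  red 423 [426.9 309.5] med z 59 p90 63 fin 0 None  ray@76 [ 420.4 -206.    76. ]
  blue 71 [316.5 227.4] med z 75 p90 77 fin 69 [622.1  50.1  74.6] (array([621.8,  50.1]), array([ 7.3, 42.2]), 89.2) ray@76 [621.2  50.2  76. ]
  blue 1944 [213.7 301.5] med z 5 p90 19 fin 0 None  ray@76 [445.9 295.4  76. ]
  yellow 236 [228.2 230.3] med z 40 p90 45 fin 0 None  ray@76 [617.  264.5  76. ]
  yellow 94 [468.5 227.7] med z 79 p90 85 fin 27 [ 613.5 -317.9   77.
[... 201 characters left out ...]
95 p90 97 fin 6 [ 484.1 -179.9   76.3] (array([ 484.2, -180. ]), array([ 2.5, 12.8]), 79.5) ray@76 [ 485.7 -188.3   76. ]
  green 351 [290.6 175.1] med z 22 p90 26 fin 0 None  ray@76 [754.6 112.2  76. ]
  green 101 [412.5 221.6] med z 81 p90 85 fin 49 [ 632.  -182.5   79.5] (array([ 631.5, -183.2]), array([10.3, 41.7]), 86.3) ray@76 [ 632.2 -183.2   76. ]
  orange 623 [211.5 299.9] med z 47 p90 79 fin 91 [452.  307.1  78.2] (array([450.8, 307.7]), array([40.5, 11.4]), 1.5) ray@76 [449.8 300.6  76. ]
  white 460 [316.7 230.4] [621.2  49.7  41.1] (array([623.3,  49.4]), array([ 36.6, 100.1]), 86.6)
  white 510 [323.5 295.1] [459.9  35.3  41. ] (array([461. ,  35.4]), array([99.8, 37.1]), 16.3)
```

View pics/top5.png

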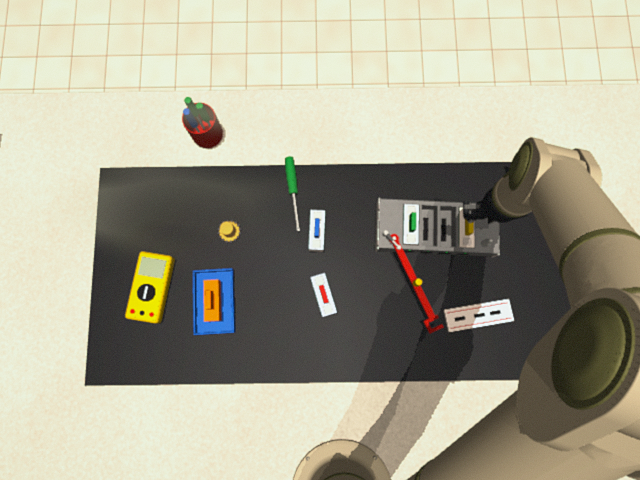

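The top view shows yellow in bay 1 (468,228), green in bay 4 (412,222) and the block in the tray (211,300). Red (323,294) hasn't moved, so I fetch it next.

```bash
python3 -m inch '[[[0.014,0.025,0,0,0,0,0.45],[0.025,0.047,0,0,0,0,0.45],[0.025,0.047,0,0,0,0,0.45],[0.025,0.047,0,0,0,0,0.45],[0.025,0.047,0,0,0,0,0.45],[0.025,0.047,0,0,0,0,0.45],[0.025,0.047,0,0,0,0,0.45],[0.02,0.04,0,0,0,0,0.45]]]' 60
python3 -m inch '[[[0,0,0.01,0,0,-7,0.45],[0,0,0.015,0,0,-7,0.45],[0,0,0,0,0,-6,0.45],[0,0,0,0,0,0,0.45],[0,0,0,0,0,0,0.45],[0,0,0,0,0,0,0.45],[0,0,0,0,0,0,0.45],[0,0,0,0,0,0,0.45]]]' 60
python3 go.py 461 35.9 47.5 16.4
```

```text
clock: 22.0
eef_pos: [0.4601, 0.0375, 0.1359]
tool_rot: [[-0.998, 0.063, -0.001], [0.063, 0.998, 0.0], [0.001, 0.0, -1.0]]
force: [0.8, 0.8, 0.5]
finger_gap: 0.0383
clock: 23.0
eef_pos: [0.4614, 0.0358, 0.1114]
tool_rot: [[-0.96, -0.281, 0.0], [-0.281, 0.96, -0.0], [-0.0, -0.0, -1.0]]
force: [-0.8, 0.2, -0.3]
finger_gap: 0.0382
t 23.0 pos [461.4  35.8 111.4] finyaw 16.3 gap 38.2 F [-0.8  0.2 -0.3] j7 80.5
shift(tool mm) [ 0.3  0.2 63.9] turn [-0.    0.01 -0.1 ]
```

```bash
python3 -m inch '[[[0,0,0.02,0,0,0,0.45],[0,0,0.025,0,0,0,0.45],[0,0,0.019,0,0,0,0.45],[0,0,0,0,0,0,0.45],[0,0,0,0,0,0,0],[0,0,0,0,0,0,0],[0,0,0,0,0,0,0],[0,0,0,0,0,0,0]]]' 60
python3 go.py 461 35.9 47.5 16.4
python3 -m inch '[[[0,0,-0.01,0,0,0,0],[0,0,-0.02,0,0,0,0],[0,0,-0.03,0,0,0,0],[0,0,-0.03,0,0,7,0],[0,0,-0.02,0,0,7,0],[0,0,0,0,0,6,0],[0,0,0,0,0,0,0],[0,0,0,0,0,0,0]]]' 60
python3 go.py 625.8 -276.2 157.5 -3.6
```

```text
clock: 24.0
eef_pos: [0.4617, 0.0358, 0.0481]
tool_rot: [[-0.96, -0.281, 0.001], [-0.281, 0.96, 0.0], [-0.001, -0.0, -1.0]]
force: [-0.5, 0.8, 7.4]
finger_gap: 0.0109
t 24.0 pos [461.7  35.8  48.1] finyaw 16.31 gap 10.9 F [-0.5  0.8  7.4] j7 77.8
shift(tool mm) [0.6 0.3 0.6] turn [-0.01  0.08 -0.09]
clock: 25.0
eef_pos: [0.461, 0.0357, 0.1573]
tool_rot: [[-0.998, 0.062, -0.0], [0.062, 0.998, -0.0], [0.0, -0.0, -1.0]]
force: [0.4, 0.2, -3.4]
finger_gap: 0.0109
t 25.0 pos [461.   35.7 157.3] finyaw -3.55 gap 10.9 F [ 0.4  0.2 -3.4] j7 68.2
shift(tool mm) [-1.838e+02 -3.011e+02 -2.000e-01] turn [-0.01 -0.02  0.05]
```

```bash
python3 -m inch '[[[-0.013,-0.021,0,0,0,0,0],[-0.025,-0.04,0,0,0,0,0],[-0.025,-0.04,0,0,0,0,0],[-0.025,-0.04,0,0,0,0,0],[-0.025,-0.04,0,0,0,0,0],[-0.025,-0.04,0,0,0,0,0],[-0.025,-0.04,0,0,0,0,0],[-0.021,-0.04,0,0,0,0,0]]]' 60
python3 -m inch '[[[0,0,0.015,0,0,0,0],[0,0,0.02,0,0,0,0],[0,0,0.01,0,0,0,0],[0,0,0,0,0,0,0],[0,0,0,0,0,0,0],[0,0,0,0,0,0,0],[0,0,0,0,0,0,0],[0,0,0,0,0,0,0]]]' 60
python3 go.py 625.8 -276.2 56 -3.6
python3 - <<'E'
from meas import *
for n in("top","side"):
    c=cam(n);P=cloud(c)
    h=cv2.cvtColor(c["frame"],cv2.COLOR_BGR2HSV)
    m=(h[...,1]<60)&(h[...,2]>130)&(abs(P[...,2]-.107)<.006)&(abs(P[...,1]+.276)<.03)&(abs(P[...,0]-.62)<.08)
    print(n,m.sum(),rectw(P[m]))
E
```

```text
clock: 26.0
eef_pos: [0.6258, -0.2777, 0.1564]
tool_rot: [[-0.998, 0.063, -0.001], [0.063, 0.998, 0.001], [0.001, 0.001, -1.0]]
force: [1.6, 1.6, -3.2]
finger_gap: 0.0114
clock: 27.0
eef_pos: [0.6257, -0.2765, 0.1127]
tool_rot: [[-0.998, 0.064, 0.001], [0.064, 0.998, -0.0], [-0.001, -0.0, -1.0]]
force: [0.6, -0.2, -3.7]
finger_gap: 0.0111
t 27.0 pos [ 625.7 -276.5  112.7] finyaw -3.69 gap 11.1 F [ 0.6 -0.2 -3.7] j7 98.2
shift(tool mm) [-0.   0.3 56.7] turn [-0.01  0.03 -0.09]
top 232 (array([ 625.1, -277.3]), array([34.8, 99.8]), 85.7)
side 240 (array([ 625.1, -276.1]), array([ 39. , 103.8]), 85.9)
```

Aligned over bay 2, so I insert, release and rise.

```bash
python3 -m inch '[[[0,0,0.01,0,0,0,0],[0,0,0.008,0,0,0,0],[0,0,0.008,0,0,0,0],[0,0,0.008,0,0,0,0],[0,0,0.008,0,0,0,0],[0,0,0.008,0,0,0,0],[0,0,0.006,0,0,0,0],[0,0,0.0005,0,0,0,0]]]' 60
python3 go.py 625.8 -276.2 56 -3.6
python3 -m inch '[[[0,0,0,0,0,0,0.33],[0,0,0,0,0,0,0.33],[0,0,0,0,0,0,0.33],[0,0,-0.02,0,0,0,0.33],[0,0,-0.03,0,0,0,0.33],[0,0,-0.03,0,0,0,0.45],[0,0,0,0,0,0,0.45],[0,0,0,0,0,0,0.45]]]' 60
python3 - <<'E'
from meas import *
c,P=boxes("top")
E
python3 go.py 622.8 49.7 130 -3.4
```

```text
clock: 28.1
eef_pos: [0.6256, -0.2764, 0.0562]
tool_rot: [[-0.998, 0.064, -0.0], [0.064, 0.998, -0.0], [0.0, -0.0, -1.0]]
force: [-2.8, 1.5, 4.2]
finger_gap: 0.0111
t 28.1 pos [ 625.6 -276.4   56.2] finyaw -3.69 gap 11.1 F [-2.8  1.5  4.2] j7 97.4
shift(tool mm) [-0.2  0.2  0.2] turn [-0.01 -0.01 -0.09]
clock: 29.1
eef_pos: [0.6255, -0.2765, 0.1363]
tool_rot: [[-0.998, 0.064, 0.0], [0.064, 0.998, -0.0], [-0.0, -0.0, -1.0]]
force: [-0.6, -0.3, 0.3]
finger_gap: 0.0383
top
  red 76 [450.  227.2] med z 81 p90 86 fin 24 [ 614.6 -273.3   78.5] (array([ 616.9, -274.3]), array([ 9.4, 28.6]), 85.8) ray@76 [ 616.8 -273.2   76. ]
  red 43 [395.7 238.1] med z 61 p90 65 fin 0 None  ray@76 [ 591.9 -140.6   76. ]
  red 287 [405.3 263.2] med z 59 p90 62 fin 0 None  ray@76 [ 530.6 -160.7   76. ]
  red 420 [426.9 309.5] med z 59 p90 63 fin 0 None  ray@76 [ 420.2 -206.    76. ]
  blue 71 [316.5 227.4] med z 75 p90 77 fin 67 [622.3  50.1  74.8] (array([622.6,  50.1]), array([ 7.3, 40.9]), 89.1) ray@76 [621.2  50.2  76. ]
  blue 1943 [213.6 301.5] med z 5 p90 19 fin 0 None  ray@76 [446.  295.5  76. ]
  y
[... 497 characters left out ...]
ed z 22 p90 26 fin 0 None  ray@76 [754.7 112.1  76. ]
  green 102 [412.5 221.5] med z 82 p90 86 fin 36 [ 630.6 -181.6   79.2] (array([ 630.7, -183.3]), array([ 9.8, 39.8]), 86.2) ray@76 [ 632.3 -183.2   76. ]
  orange 620 [211.5 299.9] med z 46 p90 78 fin 84 [450.7 306.9  78. ] (array([450.8, 307.5]), array([40.2, 12.1]), 0.5) ray@76 [449.7 300.5  76. ]
  white 458 [316.7 230.4] [621.1  49.6  41. ] (array([623.1,  49.4]), array([ 36.6, 101.8]), 86.4)
  white 102 [382.2 223.5] [ 635.5 -114.1   45.4] (array([ 625.7, -124.9]), array([44.6, 88. ]), 86.3)
t 29.15 pos [ 625.2 -276.3  135.7] finyaw -3.68 gap 38.6 F [-0.8 -0.3  0.2] j7 98.6
shift(tool mm) [ 23.4 325.2   5.7] turn [ 0.01 -0.03 -0.28]
```

```bash
python3 -m inch '[[[0.002,0.025,0,0,0,0,0.45],[0.004,0.05,0,0,0,0,0.45],[0.004,0.05,0,0,0,0,0.45],[0.004,0.05,0,0,0,0,0.45],[0.004,0.05,0,0,0,0,0.45],[0.003,0.05,0,0,0,0,0.45],[0.002,0.05,0,0,0,0,0.45],[0,0,0.015,0,0,0,0.45]]]' 60
python3 -m inch '[[[0,0,0.015,0,0,0,0.45],[0,0,0,0,0,0,0.45],[0,0,0,0,0,0,0.45],[0,0,0,0,0,0,0.45],[0,0,0,0,0,0,0.45],[0,0,0,0,0,0,0.45],[0,0,0,0,0,0,0.45],[0,0,0,0,0,0,0.45]]]' 60
python3 go.py 622.8 49.8 48 -3.4
```

```text
clock: 30.15
eef_pos: [0.6232, 0.0568, 0.1209]
tool_rot: [[-0.998, 0.056, 0.001], [0.056, 0.998, 0.003], [-0.001, 0.003, -1.0]]
force: [0.2, -0.5, -0.5]
finger_gap: 0.0385
clock: 31.15
eef_pos: [0.6236, 0.0494, 0.1058]
tool_rot: [[-0.998, 0.064, 0.0], [0.064, 0.998, -0.0], [-0.0, -0.0, -1.0]]
force: [0.2, 0.7, -0.6]
finger_gap: 0.0382
t 31.15 pos [623.6  49.4 105.8] finyaw -3.68 gap 38.2 F [ 0.2  0.7 -0.6] j7 70.6
shift(tool mm) [ 0.8  0.4 57.8] turn [-0.    0.   -0.28]
```

```bash
python3 -m inch '[[[0.001,0,0.02,0,0,0,0.45],[0,0,0.025,0,0,0,0.45],[0,0,0.0125,0,0,0,0.45],[0,0,0,0,0,0,0.45],[0,0,0,0,0,0,0],[0,0,0,0,0,0,0],[0,0,0,0,0,0,0],[0,0,0,0,0,0,0]]]' 60
python3 go.py 622.8 49.8 48 -3.4
python3 -m inch '[[[0,0,-0.01,0,0,0,0],[0,0,-0.02,0,0,0,0],[0,0,-0.03,0,0,0,0],[0,0,-0.03,0,0,0,0],[0,0,-0.02,0,0,0,0],[0,0,0,0,0,0,0],[0,0,0,0,0,0,0],[0,0,0,0,0,0,0]]]' 60
python3 go.py 628.6 -230.2 157.5 -3.6
```

```text
clock: 32.15
eef_pos: [0.6232, 0.0497, 0.0492]
tool_rot: [[-0.998, 0.064, 0.002], [0.064, 0.998, 0.0], [-0.002, 0.0, -1.0]]
force: [-0.2, 0.6, 7.0]
finger_gap: 0.0108
t 32.15 pos [623.2  49.7  49.2] finyaw -3.68 gap 10.8 F [-0.2  0.6  7. ] j7 69.8
shift(tool mm) [0.4 0.1 1.2] turn [ 0.03  0.09 -0.28]
clock: 33.15
eef_pos: [0.6218, 0.0493, 0.1571]
tool_rot: [[-0.998, 0.064, -0.002], [0.064, 0.998, -0.0], [0.002, -0.0, -1.0]]
force: [1.1, -0.3, -3.5]
finger_gap: 0.0113
t 33.15 pos [621.8  49.3 157.1] finyaw -3.68 gap 11.3 F [ 1.1 -0.3 -3.5] j7 71.3
shift(tool mm) [ -24.7 -278.5   -0.3] turn [-0.03 -0.11 -0.08]
```

```bash
python3 -m inch '[[[-0.002,-0.022,0,0,0,0,0],[-0.003,-0.045,0,0,0,0,0],[-0.004,-0.045,0,0,0,0,0],[-0.004,-0.045,0,0,0,0,0],[-0.004,-0.045,0,0,0,0,0],[-0.004,-0.045,0,0,0,0,0],[-0.003,-0.031,0,0,0,0,0],[0,0,0.01,0,0,0,0]]]' 60
python3 -m inch '[[[0,0,0.02,0,0,0,0],[0,0,0.013,0,0,0,0],[0,0,0,0,0,0,0],[0,0,0,0,0,0,0],[0,0,0,0,0,0,0],[0,0,0,0,0,0,0],[0,0,0,0,0,0,0],[0,0,0,0,0,0,0]]]' 60
python3 go.py 628.6 -230.2 57 -3.6
python3 - <<'E'
from meas import *
for n in("top","side"):
    c=cam(n);P=cloud(c)
    h=cv2.cvtColor(c["frame"],cv2.COLOR_BGR2HSV)
    m=(h[...,1]<60)&(h[...,2]>130)&(abs(P[...,2]-.107)<.006)&(abs(P[...,1]+.23)<.03)&(abs(P[...,0]-.62)<.08)
    print(n,m.sum(),rectw(P[m]))
E
```

```text
clock: 34.15
eef_pos: [0.6276, -0.2352, 0.1479]
tool_rot: [[-0.998, 0.07, 0.0], [0.07, 0.998, -0.003], [-0.0, -0.003, -1.0]]
force: [0.6, -0.1, -4.5]
finger_gap: 0.011
clock: 35.15
eef_pos: [0.6287, -0.2296, 0.1155]
tool_rot: [[-0.998, 0.064, 0.0], [0.064, 0.998, -0.0], [-0.0, -0.0, -1.0]]
force: [-0.0, -0.6, -4.1]
finger_gap: 0.0108
t 35.15 pos [ 628.7 -229.6  115.5] finyaw -3.69 gap 10.8 F [-0.  -0.6 -4.1] j7 94.9
shift(tool mm) [ 0.1 -0.6 58.5] turn [-0.01  0.02 -0.09]
top 221 (array([ 628.2, -229.7]), array([ 34.5, 100.6]), 86.7)
side 235 (array([ 630.1, -229.9]), array([ 36.7, 105.7]), 86.1)
```

```bash
python3 -m inch '[[[0,-0.0005,0.012,0,0,0,0],[0,0,0.008,0,0,0,0],[0,0,0.008,0,0,0,0],[0,0,0.008,0,0,0,0],[0,0,0.008,0,0,0,0],[0,0,0.008,0,0,0,0],[0,0,0.006,0,0,0,0],[0,0,0.001,0,0,0,0]]]' 60
python3 go.py 628.6 -230.2 57 -3.6
python3 -m inch '[[[0,0,0,0,0,0,0.33],[0,0,0,0,0,0,0.33],[0,0,0,0,0,0,0.33],[0,0,-0.02,0,0,0,0.33],[0,0,-0.03,0,0,0,0.33],[0,0,-0.03,0,0,0,0.45],[0,0,-0.01,0,0,0,0.2],[0,0,0,0,0,0,0]]]' 60
python3 - <<'E'
from meas import *
for n in("top","side"):
    c=cam(n);cv2.imwrite(f"pics/{n}6.png",c["frame"]);P=cloud(c);z=P[...,2]
    for k in("red","blue","yellow","green"):
        m=hsvmask(c,*COL[k])&(P[...,0]>.597)&(P[...,0]<.66)&(P[...,1]<-.15)&(P[...,1]>-.35)&(z>.055)
        if m.sum()>5: print(n,k,m.sum(),np.round(P[m].mean(0)*1000,1),np.round(np.percentile(z[m],[90,97])*1000,1))
E
python3 go.py 484 -186 100 0
```

```text
clock: 36.25
eef_pos: [0.6285, -0.23, 0.0572]
tool_rot: [[-0.998, 0.064, -0.0], [0.064, 0.998, -0.0], [0.0, -0.0, -1.0]]
force: [-5.7, 2.8, 14.0]
finger_gap: 0.011
t 36.25 pos [ 628.5 -230.    57.2] finyaw -3.69 gap 11.0 F [-5.7  2.8 14. ] j7 94.1
shift(tool mm) [-0.1 -0.2  0.2] turn [-0.01 -0.01 -0.09]
clock: 37.25
eef_pos: [0.6289, -0.2302, 0.1473]
tool_rot: [[-0.998, 0.064, 0.002], [0.064, 0.998, -0.001], [-0.002, -0.0, -1.0]]
force: [-0.7, 0.1, 0.4]
finger_gap: 0.0026
top red 92 [ 621.2 -273.2   77.4] [85.  86.6]
top blue 98 [ 625.6 -226.    79.1] [85.5 87. ]
top yellow 123 [ 621.5 -319.1   79.6] [85.2 86.7]
top green 101 [ 631.2 -182.4   79.1] [84.6 85.5]
side red 228 [ 619.8 -279.1   73. ] [84.3 85.6]
side blue 201 [ 624.6 -233.5   72.5] [84.2 85.8]
side yellow 241 [ 618.1 -323.3   86. ] [84.4 86.5]
side green 195 [ 628.7 -187.9   73.1] [84.  84.7]
t 37.35 pos [ 628.1 -229.9  145.7] finyaw -3.68 gap 0.5 F [0.5 0.3 0.7] j7 95.3
shift(tool mm) [146.6  34.6  45.8] turn [ 0.01 -0.05 -3.68]
```

View pics/side6.png

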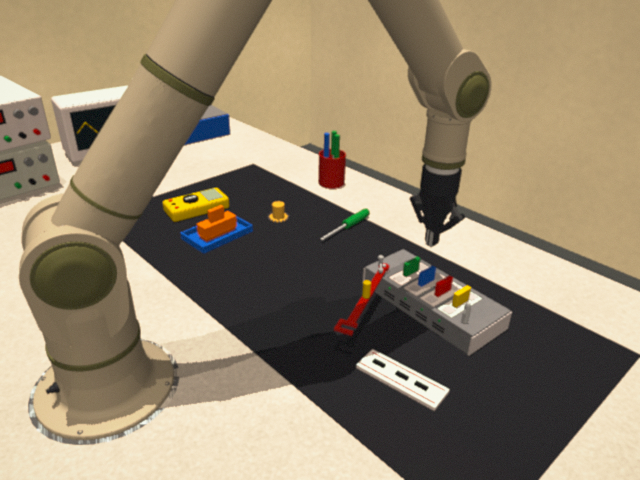

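All four modules stand in the case, with fin tops at about 84–85 mm. Next I swing the bar by pushing the knob from behind with closed fingers.

```bash
python3 go.py 457 -157 146 43.1; python3 -m inch '[[[0.017,0.006,0,0,0,0,0],[0.03,0.011,0,0,0,-9,0],[0.03,0.016,0,0,0,-9,0],[0.03,0.02,0,0,0,-9,0],[0.028,0.024,0,0,0,-9,0],[0.022,0.028,0,0,0,-9,0],[0,0,0,0,0,-2,0],[0,0,0,0,0,0,0]]]' 60
python3 go.py 457 -157 146 43.1
```

```text
t 37.35 pos [ 628.1 -229.9  145.7] finyaw -3.68 gap 0.5 F [0.5 0.3 0.7] j7 95.3
shift(tool mm) [175.5  61.8  -0.2] turn [ 3.000e-02 -5.000e-02 -4.678e+01]
clock: 38.35
eef_pos: [0.4493, -0.1623, 0.1459]
tool_rot: [[-0.729, -0.685, 0.0], [-0.685, 0.729, 0.0], [-0.0, 0.0, -1.0]]
force: [0.6, 0.3, -0.3]
finger_gap: 0.0003
t 38.35 pos [ 449.3 -162.3  145.9] finyaw 43.23 gap 0.3 F [ 0.6  0.3 -0.3] j7 126.0
shift(tool mm) [-9.2 -1.4 -0. ] turn [0.01 0.03 0.13]
```

```bash
python3 -m inch '[[[-0.009,-0.001,0.01,0,0,0,0],[0,0,0.02,0,0,0,0],[0,0,0.025,0,0,0,0],[0,0,0.02,0,0,0,0],[0,0,0,0,0,0,0],[0,0,0,0,0,0,0],[0,0,0,0,0,0,0],[0,0,0,0,0,0,0]]]' 60
python3 go.py 457 -157 70 43.1
python3 - <<'E'
import numpy as np
from h import manip
R=np.array(manip.read_state()["tool_rot"]);p=np.array(manip.read_state()["eef_pos"])*1000
H=np.array([594.3,-138.9]);u=-R[:2,1]
prev=p
for a in (0,10,20,30,40,45):
    t=np.radians(203.1+a);P=np.r_[H+120*np.array([np.cos(t),np.sin(t)])-22.5*u,p[2]]
    print(a,np.round(P,1),np.round(R.T@(P-prev),1));prev=P
E
```

```text
clock: 39.35
eef_pos: [0.4563, -0.1568, 0.0719]
tool_rot: [[-0.728, -0.686, 0.001], [-0.686, 0.728, -0.0], [-0.001, -0.001, -1.0]]
force: [0.1, 0.3, 0.7]
finger_gap: 0.0002
t 39.35 pos [ 456.3 -156.8   71.9] finyaw 43.29 gap 0.2 F [0.1 0.3 0.7] j7 119.6
shift(tool mm) [-0.4 -0.6  1.9] turn [-0.06  0.04  0.19]
0 [ 468.5 -169.6   71.9] [ -0.1 -17.7   0. ]
10 [ 478.3 -188.1   71.9] [  5.5 -20.2   0. ]
20 [ 491.3 -204.5   71.9] [  1.9 -20.8   0. ]
30 [ 506.8 -218.5   71.9] [ -1.8 -20.8   0. ]
40 [ 524.6 -229.5   71.9] [ -5.3 -20.2   0. ]
45 [ 534.1 -233.9   71.9] [-4.  -9.7  0. ]
```

```bash
python3 - <<'E'
from h import *
for n in("top","side"):
    c=cam(n);cv2.imwrite(f"pics/{n}7.png",c["frame"])
E
```

```text
(no output)
```

View pics/side7.png

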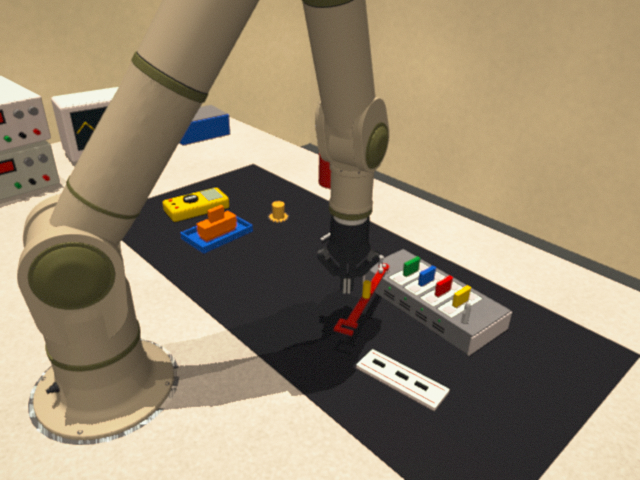

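In the side view the closed fingers (347,285) stand just behind the knob (367,288). Now I push along the arc.

```bash
python3 go.py 457 -157 70 43.1; python3 -m inch '[[[0,-0.012,0,0,0,0,0],[0,-0.008,0,0,0,0,0],[0.003,-0.01,0,0,0,0,0],[0.002,-0.01,0,0,0,0,0],[0.001,-0.01,0,0,0,0,0],[0.001,-0.01,0,0,0,0,0],[-0.001,-0.01,0,0,0,0,0],[-0.001,-0.01,0,0,0,0,0]]]' 60
python3 -m inch '[[[-0.002,-0.01,0,0,0,0,0],[-0.003,-0.01,0,0,0,0,0],[-0.004,-0.01,0,0,0,0,0],[-0.004,-0.01,0,0,0,0,0],[0,0,0,0,0,0,0],[0,0,0,0,0,0,0],[0,0,0,0,0,0,0],[0,0,0,0,0,0,0]]]' 60
python3 - <<'E'
from h import *
for n in("top","side"):
    c=cam(n);cv2.imwrite(f"pics/{n}8.png",c["frame"])
E
```

```text
t 39.45 pos [ 456.1 -156.8   71.7] finyaw 43.29 gap 0.1 F [ 0.6 -0.3 -0.3] j7 119.6
shift(tool mm) [-0.5 -0.8  1.7] turn [-0.04  0.03  0.19]
clock: 40.45
eef_pos: [0.5082, -0.2187, 0.0714]
tool_rot: [[-0.728, -0.686, 0.001], [-0.686, 0.728, -0.0], [-0.001, -0.001, -1.0]]
force: [-0.7, 0.3, 0.7]
finger_gap: 0.0001
clock: 41.45
eef_pos: [0.5439, -0.2383, 0.0714]
tool_rot: [[-0.727, -0.686, -0.0], [-0.686, 0.727, 0.0], [0.0, 0.0, -1.0]]
force: [0.7, -0.2, -0.4]
finger_gap: 0.0002
```

View pics/side8.png

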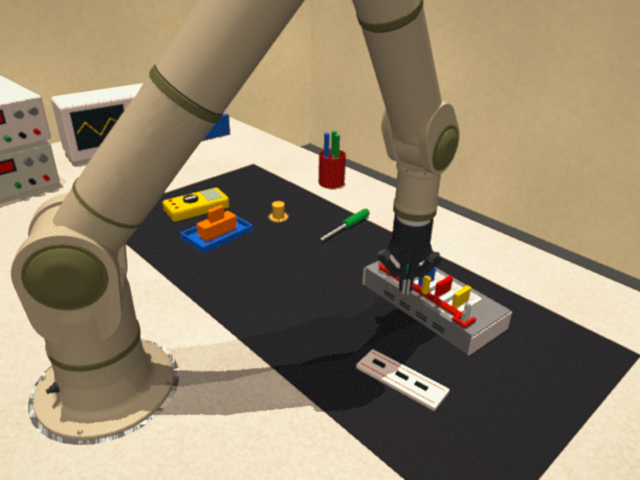

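The bar has snapped across, and its forked end is round the shaft at about (467,318). I back off and confirm.

```bash
python3 -m inch '[[[0,0.02,0,0,0,0,0],[0,0.01,-0.02,0,0,0,0],[0,0.01,-0.04,0,0,0,0.3],[0,0,-0.04,0,0,0,0.6],[0,0,-0.02,0,0,0,0.6],[0,0,0,0,0,0,0.6],[0,0,0,0,0,0,0.6],[0,0,0,0,0,0,0.6]]]' 60
python3 - <<'E'
from meas import *
for n in("top","side"):
    c=cam(n);cv2.imwrite(f"pics/{n}9.png",c["frame"]);P=cloud(c);z=P[...,2]
    k=hsvmask(c,(20,130,80),(34,255,255))&(P[...,1]<-.1)&(abs(P[...,0]-.586)<.025)&(z>.065)
    print(n,"knob",k.sum(),np.round(P[k].mean(0)*1000,1))
    s=(z>.085)&(abs(P[...,1]+.362)<.02)&(abs(P[...,0]-.58)<.02)
    print(" shaft",s.sum(),np.round(P[s].mean(0)*1000,1))
    hub=(abs(z-.044)<.006)&(P[...,0]>.5)&(P[...,0]<.75)&(P[...,1]>.2)&(P[...,1]<.4)
    print(" hub",hub.sum(),rectw(P[hub]),np.round(P[hub].mean(0)*1000,1), cv2.minEnclosingCircle((P[hub][:,:2]*1000).astype(np.float32)))
    q=hsvmask(c,(12,100,60),(34,255,255))&(P[...,0]>.5)&(P[...,1]>.2)&(P[...,1]<.4)&(z<.06)
    fl=[b for b in blobs(q,30)]
    for b,st,ce in fl: print("  capblob",st[4],np.round(ce,1))
E
python3 go.py 630 276 120 0
```

```text
clock: 42.55
eef_pos: [0.5161, -0.2092, 0.1905]
tool_rot: [[-0.728, -0.686, -0.001], [-0.686, 0.728, 0.001], [0.001, 0.001, -1.0]]
force: [0.2, -0.0, -0.5]
finger_gap: 0.0512
top knob 0 [nan nan nan]
 shaft 0 [nan nan nan]
 hub 148 (array([571.5, 291.2]), array([ 32.5, 154.9]), 74.9) [622.  277.6  42.9] ((573.0291748046875, 296.9718017578125), 77.82661437988281)
  capblob 346 [228.6 230.6]
side knob 182 [ 591.2 -283.9   81.6]
 shaft 37 [ 578.3 -363.1   91.1]
 hub 80 (array([571.6, 290.3]), array([ 37.5, 154.7]), 77.7) [615.7 277.3  43.2] ((574.1011962890625, 301.84722900390625), 77.65941619873047)
  capblob 328 [277.9 211.7]
t 42.65 pos [ 516.3 -209.2  190.5] finyaw 43.33 gap 51.3 F [ 0.3 -0.6 -0.2] j7 132.1
shift(tool mm) [-415.7  274.8   70.6] turn [ 0.06 -0.06 43.33]<stdin>:5: RuntimeWarning: Mean of empty slice.
  ret = um.true_divide(
<stdin>:7: RuntimeWarning: Mean of empty slice.
```

View pics/top9.png

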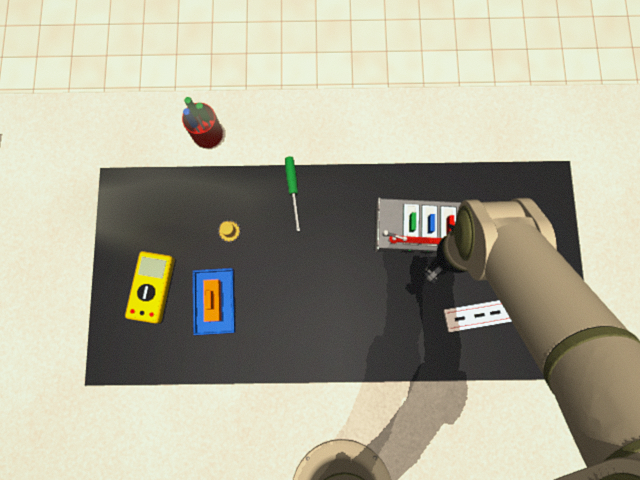

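The modules and bar look right as far as they're visible, and the cap at (229,231) hasn't moved. I travel to the cap.

```bash
python3 -m inch '[[[-0.025,0.016,0,0,0,0,0.6],[-0.046,0.030,0,0,0,0,0.6],[-0.046,0.030,0,0,0,0,0.6],[-0.046,0.030,0,0,0,0,0.6],[-0.046,0.030,0,0,0,0,0.6],[-0.046,0.030,0,0,0,0,0.6],[-0.046,0.030,0,0,0,0,0.6],[-0.046,0.030,0,0,0,0,0.6]]]' 60
python3 -m inch '[[[-0.046,0.030,0,0,0,0,0.6],[-0.022,0.018,0.01,0,0,0,0.6],[0,0,0.02,0,0,9,0.6],[0,0,0.02,0,0,9,0.6],[0,0,0.02,0,0,5,0.6],[0,0,0,0,0,0,0.6],[0,0,0,0,0,0,0.6],[0,0,0,0,0,0,0.6]]]' 60
python3 - <<'E'
from meas import *
for n in("top","side"):
    c=cam(n);cv2.imwrite(f"pics/{n}10.png",c["frame"]);P=cloud(c);z=P[...,2]
    k=hsvmask(c,(20,130,80),(34,255,255))&(abs(P[...,1]+.26)<.03)&(abs(P[...,0]-.586)<.025)&(z>.09)
    print(n,"knob",k.sum(),np.round(P[k].mean(0)*1000,1))
    s=(z>.085)&(abs(P[...,1]+.362)<.02)&(abs(P[...,0]-.58)<.02)
    print(" shaft",s.sum(),np.round(P[s].mean(0)*1000,1),z[s].max())
    q=hsvmask(c,(12,100,60),(34,255,255))&(P[...,0]>.5)&(P[...,1]>.2)&(P[...,1]<.4)&(z<.06)
    for b,st,ce in blobs(q,30):
        t=b&(z>.036); print("  capblob",st[4],np.round(ce,1),t.sum(),np.round(P[t].mean(0)*1000,1),cv2.minEnclosingCircle((P[t][:,:2]*1000).astype(np.float32)))
E
python3 go.py 630 276 15 20
```

```text
clock: 43.65
eef_pos: [0.6141, 0.1949, 0.1905]
tool_rot: [[-0.727, -0.686, -0.001], [-0.686, 0.727, -0.001], [0.001, 0.0, -1.0]]
force: [0.2, -0.0, 0.3]
finger_gap: 0.0513
clock: 44.65
eef_pos: [0.631, 0.2748, 0.1221]
tool_rot: [[-0.937, -0.348, 0.001], [-0.348, 0.937, 0.001], [-0.001, 0.0, -1.0]]
force: [0.2, 0.9, 0.4]
finger_gap: 0.0515
top knob 32 [ 585.6 -257.4   95.1]
 shaft 22 [ 578.5 -360.4   92.9] 0.09796123863784095
side knob 45 [ 585.3 -259.    95.4]
 shaft 36 [ 577.8 -363.7   92. ] 0.09764060537642372
  capblob 306 [278. 212.] 79 [628.1 272.8  42.9] ((631.184814453125, 274.29425048828125), 18.82088279724121)
t 44.75 pos [631.  274.7 122.1] finyaw 20.33 gap 51.0 F [ 0.2  0.4 -0.6] j7 69.1
shift(tool mm) [  0.6   1.5 107.1] turn [0.01 0.06 0.33]
```

View pics/top10.png

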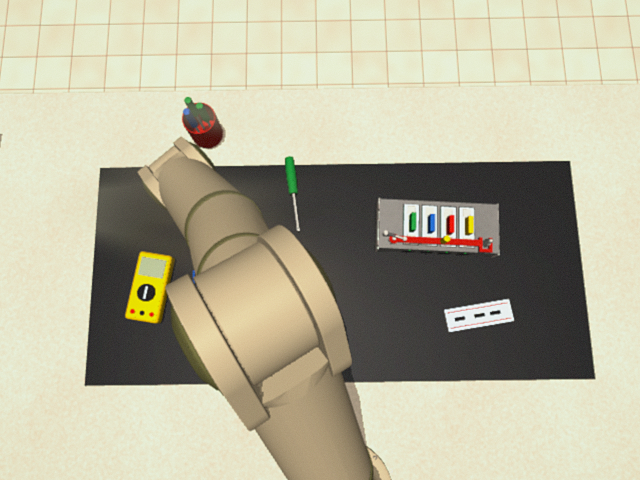

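View pics/side10.png

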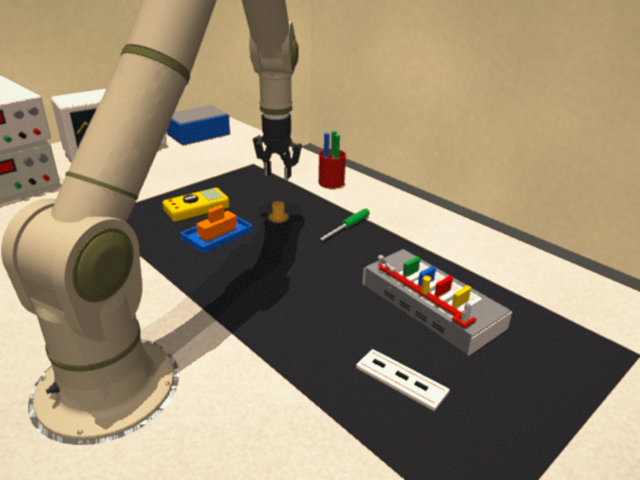

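The top view shows the bar lying across the fins with its knob at (447,239), measured at (586,-258), as predicted for the end stop. The cap sits below the gripper. I refine its position from the saved first top frame, since it hasn't moved since.

```bash
python3 - <<'E'
from meas import *
c=dict(np.load("top0.npz"));P=cloud(c);z=P[...,2]
v,u=np.mgrid[0:480,0:640]
w=(abs(u-228)<20)&(abs(v-231)<20)
hub=w&(z>.0385); fl=w&(z>.002)
print(np.unique(np.round(z[hub]*1000),return_counts=True))
for n,m,zz in(("hub",hub,.044),("all",w&hsvmask(c,(12,100,40),(34,255,255)),.005)):
    cnt,_=cv2.findContours(m.astype(np.uint8),cv2.RETR_EXTERNAL,cv2.CHAIN_APPROX_NONE); cnt=max(cnt,key=len)
    e=cv2.fitEllipse(cnt); print(n,m.sum(),e,np.round(ray(c,*e[0],zz)*1000,1),"centroid",np.round(ray(c,u[m].mean(),v[m].mean(),zz)*1000,1), np.round(P[m].mean(0)*1000,1))
# shaft top ray
b=(z>.088)&(abs(P[...,1]+.362)<.02)&(abs(P[...,0]-.58)<.02); print("shaft px",u[b].mean(),v[b].mean(),b.sum(),ray(c,u[b].mean(),v[b].mean(),.095)*1000)
b=(z>.064)&(abs(P[...,1]+.135)<.03)&(abs(P[...,0]-.59)<.03)
k=hsvmask(c,(20,130,80),(34,255,255))&(P[...,1]<-.1)&(z>.09);print("knob",ray(c,u[k].mean(),v[k].mean(),.097)*1000)
E
```

```text
(array([  39.,   40.,   41.,   42.,   43.,   44.,   45.,   46.,   47.,
         48.,   49., 1179.]), array([ 8, 22, 17, 23, 27, 11, 12,  8,  3,  1,  2,  6]))
hub 140 ((226.46136474609375, 228.0802459716797), (12.207213401794434, 12.861544609069824), 58.875099182128906) [629.6 274.9  44. ] centroid [628.7 275.   44. ] [619.1 265.6  91.2]
all 346 ((228.64691162109375, 230.5537872314453), (19.904808044433594, 20.33319664001465), 124.2798843383789) [631.5 276.7   5. ] centroid [631.5 276.8   5. ] [627.2 272.8  25.1]
shaft px 490.1578947368421 241.0 19 [ 578.07013686 -360.26022705   95.        ]
knob [ 483.59034245 -185.35296641   97.        ]
```

```bash
python3 -m inch '[[[0.0005,0.001,0.02,0,0,0,0.6],[0,0,0.025,0,0,0,0.6],[0,0,0.03,0,0,0,0.6],[0,0,0.02,0,0,0,0.6],[0,0,0.011,0,0,0,0.6],[0,0,0,0,0,0,0.6],[0,0,0,0,0,0,0.6],[0,0,0,0,0,0,0.6]]]' 60
python3 go.py 630.2 275.3 15 20
python3 -m inch '[[[0,0,0,0,0,0,0.2],[0,0,0,0,0,0,0.2],[0,0,0,0,0,0,0.2],[0,0,0,0,0,0,0.2],[0,0,0,0,0,0,0.2],[0,0,0,0,0,0,0.2],[0,0,0,0,0,0,0.2],[0,0,0,0,0,0,0.2]]]' 60
python3 go.py 630.2 275.3 15 20
```

```text
clock: 45.75
eef_pos: [0.6303, 0.2757, 0.0163]
tool_rot: [[-0.938, -0.347, 0.001], [-0.347, 0.938, 0.001], [-0.002, 0.0, -1.0]]
force: [-0.6, 0.6, 0.9]
finger_gap: 0.051
t 45.75 pos [630.3 275.7  16.3] finyaw 20.31 gap 51.0 F [-0.6  0.6  0.9] j7 66.4
shift(tool mm) [ 0.3 -0.3  1.3] turn [0.01 0.09 0.31]
clock: 46.75
eef_pos: [0.6302, 0.2756, 0.0163]
tool_rot: [[-0.938, -0.347, 0.001], [-0.347, 0.938, 0.0], [-0.001, -0.0, -1.0]]
force: [-0.5, -0.4, 5.0]
finger_gap: 0.0325
t 46.75 pos [630.2 275.6  16.3] finyaw 20.31 gap 32.5 F [-0.5 -0.4  5. ] j7 66.4
shift(tool mm) [ 0.1 -0.3  1.3] turn [-0.    0.07  0.31]
```

```bash
python3 -m inch '[[[0,0,-0.015,0,0,0,0.2],[0,0,-0.03,0,0,0,0.2],[0,0,-0.035,0,0,0,0.2],[0,0,-0.035,0,0,0,0.2],[0,0,-0.025,0,0,0,0.2],[0,0,0,0,0,0,0.2],[0,0,0,0,0,0,0.2],[0,0,0,0,0,0,0.2]]]' 60
python3 go.py 579.8 -362 156 20
python3 - <<'E'
from h import *
c=cam("side");cv2.imwrite("pics/side11.png",c["frame"])
E
```

```text
clock: 47.75
eef_pos: [0.6292, 0.2751, 0.1541]
tool_rot: [[-0.938, -0.347, -0.002], [-0.347, 0.938, -0.001], [0.002, -0.0, -1.0]]
force: [-0.5, -0.4, -0.2]
finger_gap: 0.0324
t 47.75 pos [629.2 275.1 154.1] finyaw 20.32 gap 32.4 F [-0.5 -0.4 -0.2] j7 69.7
shift(tool mm) [ 267.5 -580.3   -1.2] turn [-0.02 -0.11  0.32]
```

View pics/side11.png

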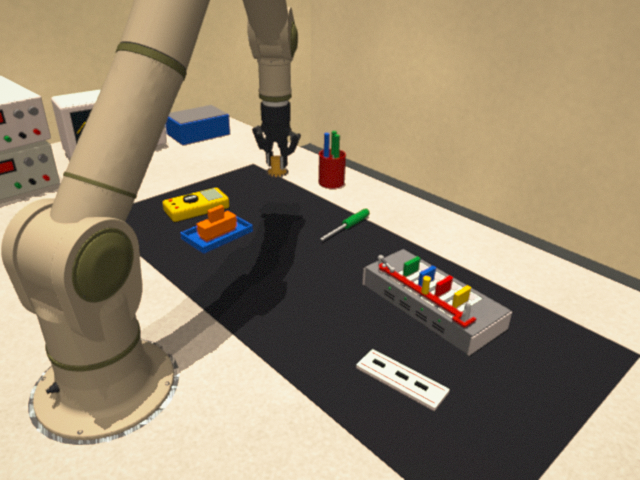

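The cap is held in the jaws at (277,166). I carry it to the shaft.

```bash
python3 -m inch '[[[0.01,-0.023,0,0,0,0,0.2],[0.021,-0.046,0,0,0,0,0.2],[0.021,-0.046,0,0,0,0,0.2],[0.021,-0.046,0,0,0,0,0.2],[0.021,-0.046,0,0,0,0,0.2],[0.021,-0.046,0,0,0,0,0.2],[0.021,-0.046,0,0,0,0,0.2],[0.021,-0.046,0,0,0,0,0.2]]]' 60
python3 -m inch '[[[0.021,-0.046,0,0,0,0,0.2],[0.022,-0.046,0,0,0,0,0.2],[0.022,-0.046,0,0,0,0,0.2],[0.022,-0.046,0,0,0,0,0.2],[0.021,-0.035,0,0,0,0,0.2],[0,0,0,0,0,0,0.2],[0,0,0,0,0,0,0.2],[0,0,0,0,0,0,0.2]]]' 60
python3 go.py 579.8 -362 120 20
```

```text
clock: 48.8
eef_pos: [0.6011, -0.1057, 0.1549]
tool_rot: [[-0.938, -0.346, -0.001], [-0.346, 0.938, -0.001], [0.001, -0.0, -1.0]]
force: [0.5, 0.3, -0.6]
finger_gap: 0.0325
clock: 49.8
eef_pos: [0.5772, -0.3441, 0.1553]
tool_rot: [[-0.937, -0.349, -0.0], [-0.349, 0.937, 0.001], [-0.0, 0.001, -1.0]]
force: [1.0, 0.2, -1.1]
finger_gap: 0.0322
t 49.8 pos [ 577.2 -344.1  155.3] finyaw 20.41 gap 32.2 F [ 1.   0.2 -1.1] j7 121.9
shift(tool mm) [  3.8 -17.7  35.2] turn [0.04 0.01 0.41]
```

```bash
python3 -m inch '[[[0.004,-0.0175,0,0,0,0,0.2],[0,0,0.015,0,0,0,0.2],[0,0,0.017,0,0,0,0.2],[0,0,0,0,0,0,0.2],[0,0,0,0,0,0,0.2],[0,0,0,0,0,0,0.2],[0,0,0,0,0,0,0.2],[0,0,0,0,0,0,0.2]]]' 60
python3 go.py 579.8 -362 120 20
python3 - <<'E'
from meas import *
for n,(u0,u1,v0,v1) in(("side",(420,540,240,350)),("top",(440,540,190,280))):
    c=cam(n);P=cloud(c);z=P[...,2]
    cv2.imwrite(f"pics/{n}12.png",cv2.resize(c["frame"][v0:v1,u0:u1],None,fx=5,fy=5,interpolation=cv2.INTER_CUBIC))
    for zz,pt in ((.096,(.5798,-.362)),(.107,(.5798,-.362)),(.05,(.5798,-.362))): print(n,zz,np.round((proj(c,[*pt,zz])-[u0,v0])*5,1))
    fl=hsvmask(c,(12,90,50),(34,255,255))&(z>.098)&(z<.116)&(abs(P[...,1]+.362)<.05)
    if fl.sum()>5: print(fl.sum(),rectw(P[fl]),np.round(P[fl].mean(0)*1000,1),cv2.minEnclosingCircle((P[fl][:,:2]*1000).astype(np.float32)))
    s=(z>.065)&(z<.096)&(abs(P[...,1]+.362)<.012)&(abs(P[...,0]-.58)<.012)
    print(s.sum(),np.round(P[s].mean(0)*1000,1))
E
```

```text
clock: 50.8
eef_pos: [0.5795, -0.3633, 0.1236]
tool_rot: [[-0.938, -0.347, 0.0], [-0.347, 0.938, -0.0], [-0.0, -0.0, -1.0]]
force: [0.7, 0.4, -1.1]
finger_gap: 0.0325
t 50.8 pos [ 579.5 -363.3  123.6] finyaw 20.31 gap 32.5 F [ 0.7  0.4 -1.1] j7 122.4
shift(tool mm) [-0.8  1.2  3.6] turn [-0.03  0.02  0.31]
side 0.096 [238.5 314.1]
side 0.107 [243.  291.2]
side 0.05 [220.3 407.2]
225 (array([ 572.5, -366.5]), array([39.1, 54.4]), 25.7) [ 568.7 -367.8  112.1] ((576.922607421875, -363.73199462890625), 28.37748146057129)
78 [ 576.9 -363.2   77.1]
top 0.096 [255. 251.]
top 0.107 [263.6 246.6]
top 0.05 [220.5 268.2]
124 (array([ 577.9, -357.3]), array([51.9, 43.6]), 27.1) [ 576.2 -357.7  111.3] ((579.888427734375, -362.2149353027344), 27.283790588378906)
0 [nan nan nan]<stdin>:9: RuntimeWarning: Mean of empty slice.
  ret = um.true_divide(
```

View pics/side12.png

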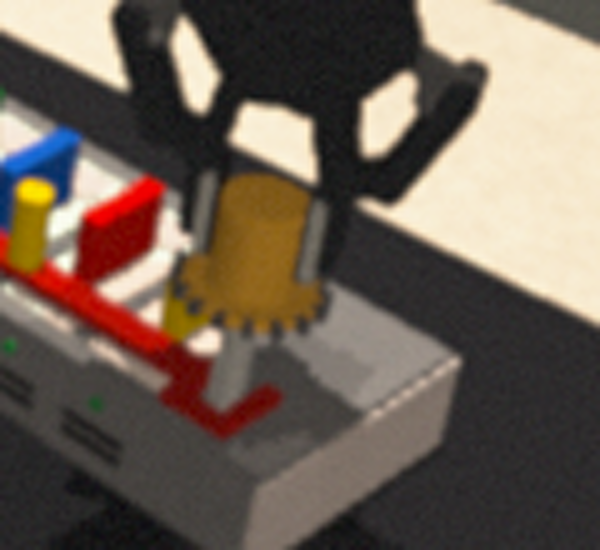

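View pics/top12.png

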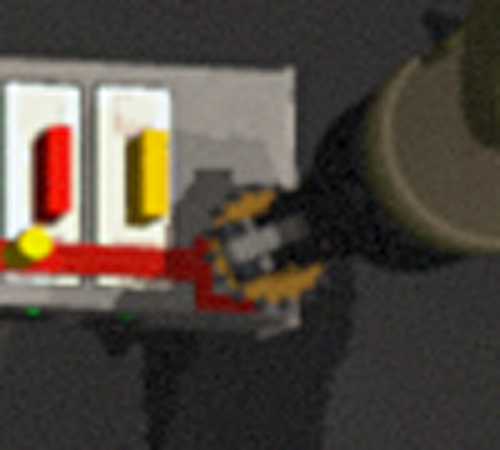

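The cap hovers over the shaft at about (250,270) in the crop, with the fingers clear of the yellow fin. I measure the shaft axis more finely in the unobstructed frames.

```bash
python3 - <<'E'
from meas import *
cs=dict(np.load("side0.npz")); ct=dict(np.load("top0.npz"))
for n,c in(("side",cs),("top",ct)):
    P=cloud(c);z=P[...,2];v,u=np.mgrid[0:480,0:640]
    m=(abs(P[...,1]+.362)<.022)&(abs(P[...,0]-.58)<.022)&(z>.0555)&(z<.1)
    print(n,m.sum())
    for zl in(.06,.065,.07,.075,.08,.085,.09):
        b=m&(z>zl)&(z<zl+.005)
        if b.sum()>2: print("  z",zl,b.sum(),"px",round(u[b].mean(),2),round(v[b].mean(),2),"model",np.round(proj(c,[.5798,-.362,zl+.0025]),2), np.round(P[b].mean(0)*1000,1))
    # row-wise: centre column vs model axis
    for r in np.unique(v[m]):
        q=u[r][m[r]]; 
        # model axis column at this row
        zz=np.linspace(.05,.1,200); pr=np.array([proj(c,[.5798,-.362,t]) for t in zz]); i=abs(pr[:,1]-r).argmin()
        print("  row",r,q.min(),q.max(),"mid",(q.min()+q.max())/2,"model",round(pr[i,0],2),"zmod",round(zz[i]*1000))
    cv2.imwrite(f"pics/shaft_{n}.png",cv2.resize(c["frame"][(slice(290,330) if n=="side" else slice(225,255)),(slice(450,485) if n=="side" else slice(475,505))],None,fx=14,fy=14,interpolation=cv2.INTER_CUBIC))
E
```

```text
side 126
  z 0.06 15 px 465.13 317.13 model [465.03 316.46] [ 577.9 -363.5   62.8]
  z 0.065 14 px 465.0 315.79 model [465.42 314.45] [ 575.9 -363.7   67.3]
  z 0.07 16 px 465.62 313.56 model [465.82 312.43] [ 576.4 -363.8   72.6]
  z 0.075 17 px 466.06 311.41 model [466.22 310.41] [ 576.9 -363.6   77.5]
  z 0.08 18 px 466.33 309.28 model [466.62 308.37] [ 576.6 -363.4   82.8]
  z 0.085 14 px 467.36 307.0 model [467.02 306.32] [ 577.6 -364.1   88.2]
  z 0.09 13 px 467.54 304.85 model [467.42 304.27] [ 578.6 -363.1   92.4]
  row 302 467 469 mid 468.0 model 467.86 zmod 98
  row 303 466 469 mid 467.5 model 467.66 zmod 95
  row 304 465 470 mid 467.5 model 467.48 zmod 93
  row 305 465 470 mid 467.5 model 467.27 zmod 91
  row 306 464 470 mid 467.0 model 467.07 zmod 88
  row 307 464 470 mid 467.0 model 466.89 zmod 86
  row 308 464 470 mid 467.0 model 466.69 zmod 83
  row 309 464 470 mid 467.0 model 466.49 zmod 81
  row 310 463 470 mid 466.5 model 466.29 zmod 78
  row 311 463 470 mid 466.5 model 466.11 zmod 76
  row 312 463 469 mid 466.0 model 465.91 zmod 74
  row 313 462 469 mid 465.5 model
[... 665 characters left out ...]
 [488.15 241.61] [ 575.  -359.1   76.8]
  z 0.08 8 px 488.0 242.38 model [488.91 241.23] [ 577.1 -359.6   82.4]
  z 0.085 4 px 488.0 241.0 model [489.67 240.85] [ 579.5 -358.1   87.2]
  z 0.09 12 px 489.92 241.25 model [490.45 240.46] [ 578.  -360.7   92.1]
  row 236 485 485 mid 485.0 model 491.62 zmod 100
  row 239 486 491 mid 488.5 model 491.62 zmod 100
  row 240 484 492 mid 488.0 model 491.38 zmod 98
  row 241 484 492 mid 488.0 model 489.36 zmod 85
  row 242 484 492 mid 488.0 model 487.38 zmod 72
  row 243 483 491 mid 487.0 model 485.37 zmod 59
  row 244 484 490 mid 487.0 model 484.09 zmod 50
  row 245 484 489 mid 486.5 model 484.09 zmod 50
  row 246 485 488 mid 486.5 model 484.09 zmod 50
```

View pics/shaft_side.png

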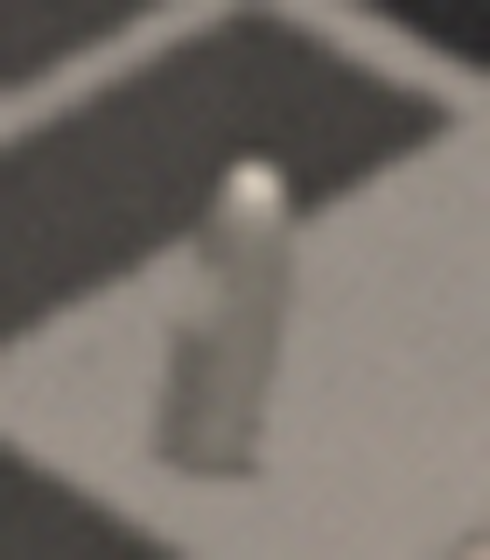

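View pics/shaft_top.png

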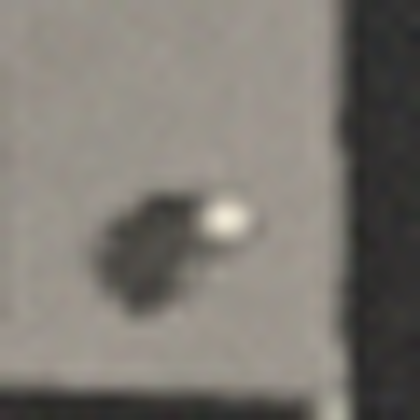

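```bash
python3 -m inch '[[[-0.001,0.001,0.004,0,0,0,0.2],[0,0,0.003,0,0,0,0.2],[0,0,0.003,0,0,0,0.2],[0,0,0.003,0,0,0,0.2],[0,0,0.003,0,0,0,0.2],[0,0,0.003,0,0,0,0.2],[0,0,0.003,0,0,0,0.2],[0,0,0,0,0,0,0.2]]]' 60
python3 go.py 579.8 -362 95 20.3
```

```text
clock: 51.9
eef_pos: [0.5799, -0.3619, 0.101]
tool_rot: [[-0.938, -0.347, -0.0], [-0.347, 0.938, 0.0], [0.0, 0.0, -1.0]]
force: [-0.2, -0.3, -1.0]
finger_gap: 0.0322
t 51.9 pos [ 579.9 -361.9  101. ] finyaw 20.31 gap 32.2 F [-0.2 -0.3 -1. ] j7 121.6
shift(tool mm) [ 0.1 -0.1  6. ] turn [ 0.01 -0.01  0.01]
```

The cap's underside is 11 mm below the shaft top with no lateral force, so it's on the shaft. I press it on.

```bash
python3 -m inch '[[[0,0,0.003,0,0,0,0.2],[0,0,0.003,0,0,0,0.2],[0,0,0.003,0,0,0,0.2],[0,0,0.003,0,0,0,0.2],[0,0,0.003,0,0,0,0.2],[0,0,0.003,0,0,0,0.2],[0,0,0.002,0,0,0,0.2],[0,0,0,0,0,0,0.2]]]' 100
python3 go.py 579.8 -362 77.3 20.3
```

```text
clock: 52.9
eef_pos: [0.5797, -0.3625, 0.0819]
tool_rot: [[-0.938, -0.347, -0.0], [-0.347, 0.938, -0.001], [0.0, -0.001, -1.0]]
force: [-3.6, -0.8, 6.6]
finger_gap: 0.0314
t 52.9 pos [ 579.7 -362.5   81.9] finyaw 20.29 gap 31.4 F [-3.6 -0.8  6.6] j7 121.1
shift(tool mm) [-0.3  0.4  4.6] turn [-0.04 -0.03 -0.01]
```

```bash
python3 -m inch '[[[0,0,0.002,0,0,0,0.2],[0,0,0.002,0,0,0,0.2],[0,0,0.001,0,0,0,0.2],[0,0,0,0,0,0,0.2],[0,0,0,0,0,0,0.2],[0,0,0,0,0,0,0.2],[0,0,0,0,0,0,0.2],[0,0,0,0,0,0,0.2]]]' 100
python3 go.py 579.8 -362 77.3 20.3
```

```text
clock: 53.9
eef_pos: [0.5797, -0.3625, 0.0774]
tool_rot: [[-0.938, -0.347, 0.0], [-0.347, 0.938, -0.001], [0.0, -0.001, -1.0]]
force: [-4.0, 0.2, 12.1]
finger_gap: 0.0318
t 53.9 pos [ 579.7 -362.5   77.4] finyaw 20.29 gap 31.8 F [-4.   0.2 12.1] j7 120.9
shift(tool mm) [-0.3  0.5  0.1] turn [-0.06 -0.02 -0.01]
```

```bash
python3 -m inch '[[[0,0,0.001,0,0,0,0.2],[0,0,0.001,0,0,0,0.2],[0,0,0.0005,0,0,0,0.2],[0,0,0,0,0,0,0.2],[0,0,0,0,0,0,0.2],[0,0,0,0,0,0,0.2],[0,0,0,0,0,0,0.2],[0,0,0,0,0,0,0.2]]]' 100
python3 go.py 579.8 -362 77.3 20.3
```

```text
clock: 54.9
eef_pos: [0.5798, -0.3626, 0.0771]
tool_rot: [[-0.938, -0.347, 0.001], [-0.347, 0.938, -0.002], [0.0, -0.002, -1.0]]
force: [-10.4, 3.0, 29.9]
finger_gap: 0.0316
t 54.9 pos [ 579.8 -362.6   77.1] finyaw 20.28 gap 31.6 F [-10.4   3.   29.9] j7 120.9
shift(tool mm) [-0.2  0.6 -0.2] turn [-0.12 -0.01 -0.02]
```

It stopped hard at 77 mm with 30 N, so the cap is on the bar. I release and withdraw.

```bash
python3 -m inch '[[[0,0,-0.0025,0,0,0,0.2],[0,0,0,0,0,0,0.55],[0,0,0,0,0,0,0.55],[0,0,0,0,0,0,0.55],[0,0,-0.01,0,0,0,0.55],[0,0,-0.03,0,0,0,0.55],[0,0,-0.05,0,0,0,0.55],[0,0,-0.03,0,0,0,0.55]]]' 60
python3 -m inch '[[[0.02,0.03,0,0,0,0,0.55],[0.03,0.05,0,0,0,0,0.55],[0.02,0.05,0,0,0,0,0.55],[0.01,0.05,0,0,0,0,0.55],[0,0.05,0,0,0,0,0.55],[0,0.04,0,0,0,0,0.55],[0,0,0,0,0,0,0.55],[0,0,0,0,0,0,0.55]]]' 60
python3 - <<'E'
from meas import *
for n in("top","side"):
    c=cam(n);cv2.imwrite(f"pics/{n}13.png",c["frame"]);P=cloud(c);z=P[...,2]
    k=hsvmask(c,(12,90,50),(36,255,255))&(abs(P[...,1]+.362)<.035)&(abs(P[...,0]-.58)<.035)&(z>.05)
    t=k&(z>.1); f=k&(z<.075)
    print(n,"cap",k.sum(),"hub top z",np.round(np.percentile(z[k],[50,90,97])*1000,1),t.sum(),np.round(P[t].mean(0)*1000,1),"flange",np.round(P[f].mean(0)*1000,1))
    k=hsvmask(c,(20,130,80),(34,255,255))&(abs(P[...,1]+.26)<.03)&(abs(P[...,0]-.586)<.025)&(z>.09); print(" knob",np.round(P[k].mean(0)*1000,1))
    for kk in("red","blue","yellow","green"):
        m=hsvmask(c,*COL[kk])&(P[...,0]>.602)&(P[...,0]<.66)&(P[...,1]<-.15)&(P[...,1]>-.34)&(z>.065)
        print("  ",kk,m.sum(),np.round(P[m].mean(0)*1000,1),np.round(np.percentile(z[m],90)*1000,1))
    o=hsvmask(c,*COL["orange"])&(P[...,1]>.2)&(abs(z-.081)<.006); print(" block fin",o.sum(),np.round(P[o].mean(0)*1000,1)) if o.sum() else 0
E
python3 go.py 500 -200 200 20
```

```text
clock: 55.9
eef_pos: [0.5808, -0.3621, 0.1994]
tool_rot: [[-0.938, -0.347, 0.003], [-0.347, 0.938, -0.001], [-0.002, -0.002, -1.0]]
force: [-0.4, -1.0, -0.2]
finger_gap: 0.0466
clock: 56.9
eef_pos: [0.4119, -0.137, 0.1968]
tool_rot: [[-0.938, -0.347, 0.001], [-0.347, 0.938, -0.001], [-0.001, -0.001, -1.0]]
force: [0.2, -0.7, 0.1]
finger_gap: 0.0469
top cap 415 hub top z [ 81.  105.5 107. ] 163 [ 579.1 -361.2  104.2] flange [ 577.3 -353.5   65.4]
 knob [ 585.4 -257.2   95.9]
   red 102 [ 624.2 -273.9   80.2] 85.4
   blue 99 [ 627.7 -228.1   80.5] 85.2
   yellow 112 [ 622.2 -320.    80.4] 85.5
   green 97 [ 631.  -182.4   80.2] 85.7
 block fin 80 [451.1 307.8  79.9]
side cap 657 hub top z [ 80.  105.4 106.4] 174 [ 578.3 -362.7  104.8] flange [ 572.3 -365.2   66.9]
 knob [ 585.1 -259.1   95.5]
   red 165 [ 621.2 -279.3   77.8] 85.1
   blue 118 [ 627.2 -232.5   79.5] 84.7
   yellow 124 [ 620.7 -324.1   79.9] 85.2
   green 157 [ 629.3 -187.5   77.6] 85.0
 block fin 64 [449.6 306.5  79. ]
t 57.0 pos [ 411.8 -137.5  196.5] finyaw 20.24 gap 47.0 F [ 0.1 -0.1 -0.5] j7 106.6
shift(tool mm) [-61.1 -89.1  -3.4] turn [-0.03  0.03  0.24]
```

View pics/side13.png

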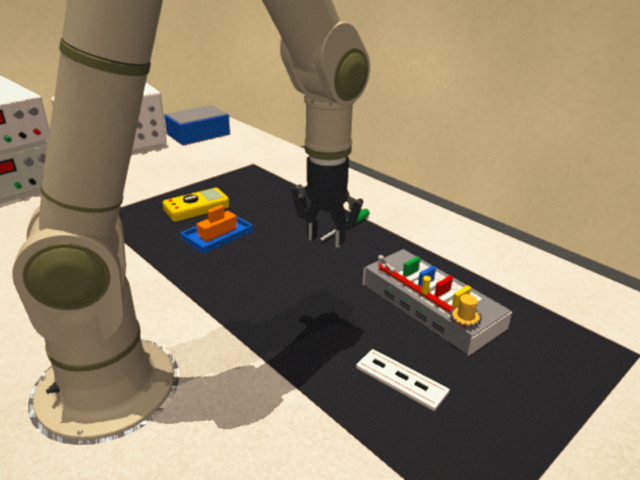

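View pics/top13.png

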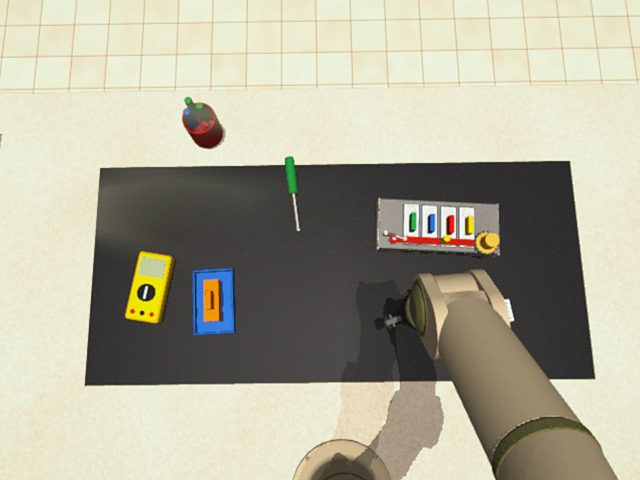

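The side view shows the cap at (467,309), with its hub top at 105 mm as expected when it rests on the bar. All four modules are home, the bar is across them, and the block is in the tray at (211,300). The arm is clear of everything, so I hand the job in.

```bash
python3 -c "
from cell import manip
print(manip.job_done())"
```

```text
the job is handed in; nothing more can be done
None
```

The job is done and handed in at about 57 s on the robot's clock. The hand-in gives no verdict, so what follows is from my own last checks.

- **Block:** it stands upright in the blue tray, its fin within about 3 mm of the tray centre.
- **Modules:** all four were present and are home: yellow in bay 1, red in bay 2, blue in bay 3 and green in bay 4. Their fin tops read about 85 mm, against 84 mm when fully home.
- **Bar:** it snapped to its end stop. The knob measured (585, -258) mm, against (586, -259) predicted.
- **Cap:** pushing it down stopped hard on the bar at about 30 N. Its hub top is about 105 mm above the bench, as expected when it rests on the bar, and it is within about 2 mm of the shaft axis.
- **Left alone:** I never touched the meter, screwdriver or white board. They look unmoved in the pictures, though I didn't measure them.

No final check failed. On the first grasp I read the arm before it had settled. That dragged the green module about 4 mm, but it still went home.

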